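# Close the slim flasks, open the squat ones, and stand them on ledge and coasters

## Task

Put away the push-pull flasks on the side table: press the cap of every slim flask fully shut and stand these flasks upright on the narrow raised bamboo ledge, each wholly on the board; pull the cap of every squat flask fully up so that it can air, and stand each squat flask upright in the middle of a coaster of its own. Leave the big twist-cap bottle, the planter, the phone stand and the mouse where they are.

Things in the scene. Friction and masses are not known exactly. Their poses are not given: they have to be found in the camera images.
- slim0: Slim stainless flask, a round loose flask standing upright, 48 mm in diameter; straight side up to 100 mm above its base, then a 12 mm high shoulder, then its black push-pull cap. Weighs 0.4 to 0.6 kg, most of it low down. Origin: centre of its underside, z along its axis towards the cap. May be absent.
- slim0_cap (a joint): How far the cap of slim0 stands up, in m: 0 fully shut, 0.018 fully up, at its stop. A black cylinder 34 mm in diameter, 30 mm high, sliding along the flask's axis; shut, its top is 142 mm above the flask's base. A catch holds it where it is left with about 2.8 N, less than the flask's weight: lifting a flask by a shut cap pulls it open.
- slim1: Slim stainless flask, a round loose flask standing upright, 48 mm in diameter; straight side up to 100 mm above its base, then a 12 mm high shoulder, then its black push-pull cap. Weighs 0.4 to 0.6 kg, most of it low down. Origin: centre of its underside, z along its axis towards the cap. May be absent.
- slim1_cap (a joint): How far the cap of slim1 stands up, in m: 0 fully shut, 0.018 fully up, at its stop. A black cylinder 34 mm in diameter, 30 mm high, sliding along the flask's axis; shut, its top is 142 mm above the flask's base. A catch holds it where it is left with about 2.8 N, less than the flask's weight: lifting a flask by a shut cap pulls it open.
- slim2: Slim stainless flask, a round loose flask standing upright, 48 mm in diameter; straight side up to 100 mm above its base, then a 12 mm high shoulder, then its black push-pull cap. Weighs 0.4 to 0.6 kg, most of it low down. Origin: centre of its underside, z along its axis towards the cap. May be absent.
- slim2_cap (a joint): How far the cap of slim2 stands up, in m: 0 fully shut, 0.018 fully up, at its stop. A black cylinder 34 mm in diameter, 30 mm high, sliding along the flask's axis; shut, its top is 142 mm above the flask's base. A catch holds it where it is left with about 2.8 N, less than the flask's weight: lifting a flask by a shut cap pulls it open.
- squat0: Squat stainless flask, a round loose flask standing upright, 62 mm in diameter; straight side up to 78 mm above its base, then a 12 mm high shoulder, then its black push-pull cap. Weighs 0.5 to 0.72 kg, most of it low down. Origin: centre of its underside, z along its axis towards the cap. May be absent.
- squat0_cap (a joint): How far the cap of squat0 stands up, in m: 0 fully shut, 0.018 fully up, at its stop. A black cylinder 38 mm in diameter, 30 mm high, sliding along the flask's axis; shut, its top is 120 mm above the flask's base. A catch holds it where it is left with about 2.8 N, less than the flask's weight, so it pulls up without holding the flask down; at its stop it carries the flask.
- squat1: Squat stainless flask, a round loose flask standing upright, 62 mm in diameter; straight side up to 78 mm above its base, then a 12 mm high shoulder, then its black push-pull cap. Weighs 0.5 to 0.72 kg, most of it low down. Origin: centre of its underside, z along its axis towards the cap. May be absent.
- squat1_cap (a joint): How far the cap of squat1 stands up, in m: 0 fully shut, 0.018 fully up, at its stop. A black cylinder 38 mm in diameter, 30 mm high, sliding along the flask's axis; shut, its top is 120 mm above the flask's base. A catch holds it where it is left with about 2.8 N, less than the flask's weight, so it pulls up without holding the flask down; at its stop it carries the flask.
- ledge: Narrow raised bamboo ledge, fixed: a board 64 mm deep (its x) by 320 mm long (its y) whose flat top is 80 mm above the table, on two end legs. Origin: centre of its underside at table height, z up.
- coaster0: Round clear acrylic coaster, fixed to the table, 96 mm in diameter and 8 mm thick. Origin: centre of its underside at table height.
- coaster1: Round clear acrylic coaster, fixed to the table, 96 mm in diameter and 8 mm thick. Origin: centre of its underside at table height.
- bottle: Bystander: tall closed stainless bottle with a black twist cap, 72 mm in diameter and 230 mm high, no flask of this job. Origin: centre of its underside.
- planter: Bystander: empty white ceramic planter, 124 mm across the rim, 100 mm high. Origin: centre of its underside.
- phone_stand: Bystander: small bamboo phone stand with a leaning back, 90 x 80 mm, about 117 mm high. Origin: centre of its underside.
- mouse: Bystander: grey computer mouse, 105 x 60 x 36 mm. Origin: centre of its underside.

How it is judged:
By the outcome, as a careful person would: the job done as asked, in the order asked, and still so for the second after the job is handed in, with the robot touching nothing.
Of slim0, slim1, slim2, squat0, squat1 only 4 to 5 are there at a start; the rules pass over those that are not, and their reading is None.
At some moment in a run one of squat0, squat1 may be knocked a few centimetres aside while the robot is not near it.
It also fails if it takes over 210 s, if anything falls off the work surface, if the arm or the gripper's body presses on something with over 40 N, if the wrist force passes 120 N, or if a joint passes its speed limit or range.

## Robot

A 7-joint arm with a two-finger parallel gripper is mounted at the origin on the work surface. World frame = base frame: x ahead of the robot, y to its left, z up, the work surface at z = 0. Lengths are in mm, angles in rad, forces in N, time in s.
With the tool pointing down it reaches from about 400 to 850 mm from the base axis. Payload 10.4 kg.
Tool frame: the origin (TCP) lies midway between the tips of the shut fingers; the grasp point (between the pads) lies ctrl.grip_point_offset behind it (ctrl.grip_point_offset is the distance from the TCP to the grasp point, in mm); z points along the fingers, y is the direction in which the jaws open and shut (so a half turn about z gives the same grasp; the last joint's range is limited). The gripper opens to 87 mm and grips with 3 to 60 N. Pads are 19 mm wide; open, the fingers measure 117 mm over their backs; the gripper's body (75 mm by 190 mm) begins 51 mm behind the grasp point.
Start: joints at [1.229, 0.332, -0.065, 1.46, 0.022, 1.35, -0.088], TCP at [195.914, -593.523, 222.576] pointing down, gripper open.
Joint ranges: [-2.6, 2.6], [-0.5, 2.12], [-1.47, 1.34], [0.16, 2.42], [-1.27, 4.41], [0.06, 2.06], [-2.6, 2.6]. Speed limits (rad/s): [2.22, 2.22, 2.79, 2.79, 3.14, 3.14, 3.14].

## Interface

Orientations are given as a rotation vector (axis times angle).
In Python, from cell import ctrl, viewer, job_done gives the robot as it stands.
- The arm moves only by the shell command python3 -m pendant 'ROWS' [FORCE]. ROWS is JSON, a list of rows, each a list of 3 entries, a list of its own where there are three numbers: the finger opening in cm, from 0 to 8.7, then the shift along the world's x, y, z in cm, then the turn, a rotation vector about the world's x, y, z in degrees. In form: [[fingers, [dx, dy, dz], [ax, ay, az]], ...]. A call has 1 to 20 rows; each row is the pose to reach, as a shift and turn from the pose measured when the call began; what a row does not reach only later rows make up. A row lasts 1/10 s, in which the tool goes at most 50 mm and 8.59 degrees, less where a joint would pass 70% of its speed; a pose out of reach is approached as far as the arm can. A call with a gripper value outside its range is refused whole. The fingers move at their own pace and stop on an object; FORCE is the grip in N (left out, the last holds). Time passes only in rows, so rows that repeat a pose let the fingers close. It gives the time, the measured TCP pose, the force and the opening at its end, in the units of the state.
- ctrl.state(): the state, without advancing time (a new reading comes with each control period).
- viewer.capture(name): name is "scene" or "top"; returns a dict with "color" (480x640x3 uint8, red, green, blue), "camera_matrix" (3x3 intrinsics, pixels), "rvec" (rotation vector, rad) and "tvec" (3), from world to camera coordinates, as OpenCV has them. Camera axes: x right, y down, z forward; pixel columns grow to the right and rows downward; lengths in mm; the calibration is good to about 2 mm. A picture is of the moment at which its call begins. There is no depth.
- job_done(): hands the job in, once; it reports no verdict.
The state is a dict: "time_s": time; "qpos": joint angles; "qvel": joint speeds; "tau": joint torques, N m; "tool_pos": TCP position; "eef_rot": TCP orientation; "force": force on the tool from outside, world axes, zero at the start; "ft_torque": the same for the moment, N m; "finger_gap": finger opening in mm.
Only numpy, scipy, OpenCV 4.12 (cv2) and the standard library are available. Lean on these libraries where they do the work, as an engineer would, in place of code of your own. Each camera call takes 0.05 s, during which the arm holds its last target.

## Working session

There is one attempt and no reset: what is moved stays moved. The work goes in short steps, Python scripts to look and compute and a shell command to move; the robot and the scene stay as the last step left them, time stands still between calls to the robot, and variables do not carry over. Pictures are saved under pics/ and viewed, and the job is handed in when it is done.

```bash
ls; mkdir -p pics
python3 - <<'E'
from cell import ctrl, viewer
import cv2
s=ctrl.state();print({k:s[k] for k in('time_s','tool_pos','eef_rot','force','finger_gap')},ctrl.grip_point_offset)
for n in('scene','top'):
    c=viewer.capture(n);cv2.imwrite(f'pics/{n}0.png',c['color'][:,:,::-1]);print(n,c['camera_matrix'],c['rvec'],c['tvec'])
E
```

```text
pics
{'time_s': 0.0, 'tool_pos': array([ 195.75831443, -593.14519651,  221.78122775]), 'eef_rot': array([-3.10043137e+00, -4.98454012e-01,  4.41265545e-04]), 'force': array([-0.2671981 ,  0.14761351,  0.1321585 ]), 'finger_gap': 86.62729670249088} 18.700000000000003
scene [[444.46053016   0.         323.93931916]
 [  0.         444.46053016 239.27392397]
 [  0.           0.           1.        ]] [ 1.09643564  2.61492862 -0.71196421] [ 413.21396952 -316.30582253 1258.41039281]
top [[465.77405237   0.         317.95319632]
 [  0.         465.77405237 234.22174366]
 [  0.           0.           1.        ]] [ 2.13944896 -2.12878607  0.18464217] [  -3.97104207  597.72643492 1036.27355579]
```

View pics/scene0.png

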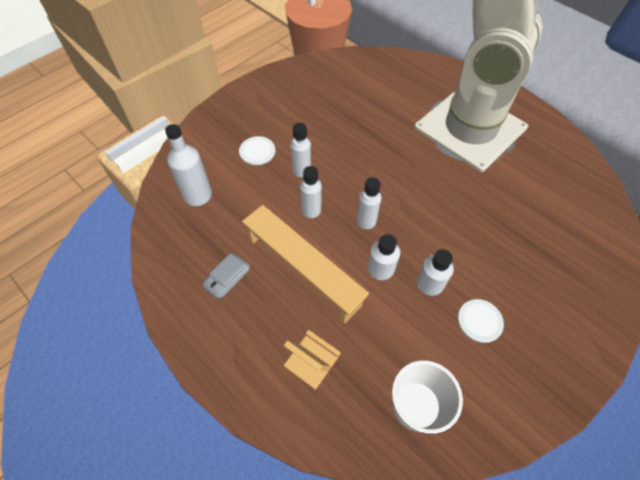

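View pics/top0.png

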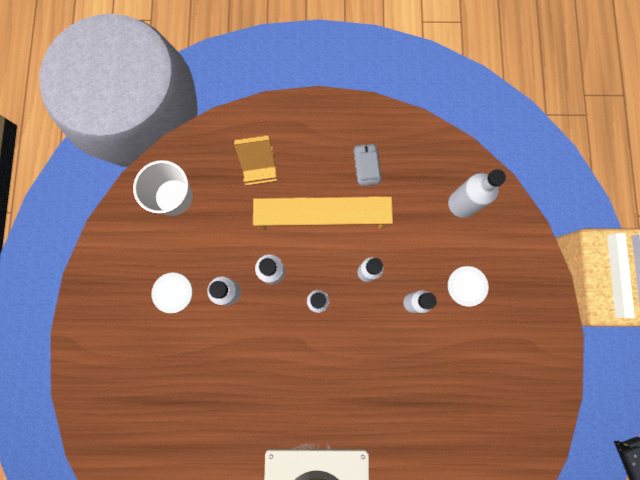

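```bash
cat > h.py <<'E'
import numpy as np, cv2
from cell import ctrl, viewer
def cap(n):
    c=viewer.capture(n); c['R']=cv2.Rodrigues(np.array(c['rvec'],float))[0]; return c
def proj(c,P): return cv2.projectPoints(np.array(P,float).reshape(-1,3),np.array(c['rvec'],float),np.array(c['tvec'],float),np.array(c['camera_matrix']),None)[0].reshape(-1,2)
def ray(c,uv):
    d=c['R'].T@np.linalg.solve(c['camera_matrix'],[uv[0],uv[1],1.]);o=-c['R'].T@np.array(c['tvec']).ravel();return o,d/np.linalg.norm(d)
def onz(c,uv,z):
    o,d=ray(c,uv);return o+d*(z-o[2])/d[2]
def tri(a,ua,b,ub):
    M=[];v=[]
    for c,u in((a,ua),(b,ub)):
        o,d=ray(c,u);A=np.eye(3)-np.outer(d,d);M.append(A);v.append(A@o)
    M=np.vstack(M);v=np.hstack(v);x=np.linalg.lstsq(M,v,rcond=None)[0];return x,np.linalg.norm(M@x-v)
def blobs(c,thr=45,lo=60,hi=700):
    g=c['color'].max(axis=2);m=(g<thr).astype(np.uint8)
    n,l,st,ce=cv2.connectedComponentsWithStats(m)
    return [(ce[i],st[i]) for i in range(1,n) if lo<st[i][4]<hi]
def zoom(c,name,x0,y0,w,h,k):
    im=c['color'][y0:y0+h,x0:x0+w,::-1];cv2.imwrite('pics/'+name,cv2.resize(im,None,fx=k,fy=k,interpolation=cv2.INTER_CUBIC))
E
python3 - <<'E'
from h import *
a=cap('top');b=cap('scene')
zoom(a,'t1.png',140,230,360,100,2.2);zoom(b,'s1.png',230,110,290,240,2.5)
for c in(a,b):
    print([(ce.round(1).tolist(),st.tolist()) for ce,st in blobs(c)])
B=blobs(b)
for u,_ in blobs(a):
    for v,_ in B:
        x,e=tri(a,u,b,v)
        if e<12 and 0<x[2]<300:print(u.round(),v.round(),x.round(1),round(e,1))
E
```

```text
[([626.5, 453.1], [615, 437, 25, 43, 295])]
[([437.8, 264.2], [433, 258, 12, 11, 66])]
```

View pics/t1.png

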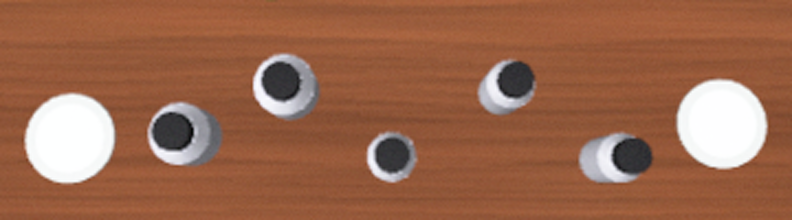

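View pics/s1.png

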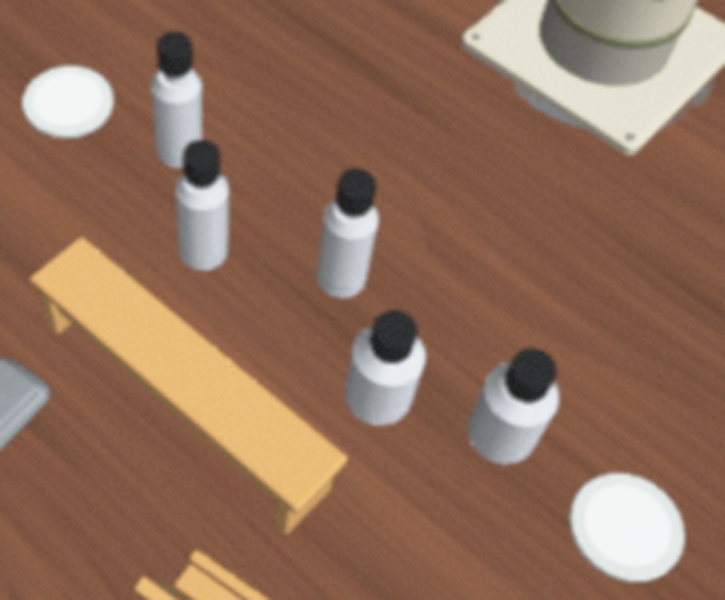

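```bash
cat >> h.py <<'E'
def caps(a,b,thr=75):
    B=blobs(b,thr,50,900);out=[]
    for u,su in blobs(a,thr,50,900):
        for v,sv in B:
            x,e=tri(a,u,b,v)
            if e<8 and 70<x[2]<300 and x[0]<900: out.append((u,v,x,e,su,sv))
    return out
def coasters(a,b):
    for c,n in((a,'top'),(b,'scene')):
        hsv=cv2.cvtColor(c['color'],cv2.COLOR_RGB2HSV)
        m=((hsv[...,1]<25)&(hsv[...,2]>215)).astype(np.uint8)
        cs,_=cv2.findContours(m,cv2.RETR_EXTERNAL,cv2.CHAIN_APPROX_NONE)
        for k in cs:
            if 300<cv2.contourArea(k)<4000:
                P=np.array([onz(c,p[0],8) for p in k]);ctr,r=cv2.minEnclosingCircle(P[:,:2].astype(np.float32))
                if 38<r<60: print(n,'coaster',np.round(ctr,1),round(r,1))
def ledge(a,b):
    for c,n in((a,'top'),(b,'scene')):
        hsv=cv2.cvtColor(c['color'],cv2.COLOR_RGB2HSV)
        m=((hsv[...,0]>14)&(hsv[...,0]<24)&(hsv[...,1]>90)&(hsv[...,2]>205)).astype(np.uint8)
        m=cv2.morphologyEx(m,cv2.MORPH_OPEN,np.ones((5,5)))
        cs,_=cv2.findContours(m,cv2.RETR_EXTERNAL,cv2.CHAIN_APPROX_NONE)
        for k in cs:
            if cv2.contourArea(k)>1500:
                P=np.array([onz(c,p[0],80) for p in k]).astype(np.float32)[:,:2]
                r=cv2.minAreaRect(P);
                if 200<max(r[1])<450: print(n,'ledge',np.round(r[0],1),np.round(r[1],1),round(r[2],1),np.round(cv2.boxPoints(r)).tolist())
E
python3 - <<'E'
from h import *
a=cap('top');b=cap('scene')
for u,v,x,e,su,sv in caps(a,b): print(u.round(1),v.round(1),x.round(1),round(e,1),su[4],sv[4])
coasters(a,b);ledge(a,b)
E
```

```text
[496.2 177.4] [172.9 131.5] [ 685.8 -357.4  221.5] 0.4 220 163
[267.5 266.4] [386.6 243.9] [516.3 108.9 107.3] 0.1 219 269
[374.  265.8] [310.3 174.9] [ 515.4 -119.9  135.6] 0.7 195 203
[218.3 289.4] [441.7 259.4] [465.6 214.  109. ] 0.0 239 292
[318. 300.] [371.8 186.3] [443.   -1.2 136.3] 0.4 176 219
[427.  300.4] [299.3 131. ] [ 443.1 -229.3  140.4] 0.1 221 195
top coaster [462.7 346.6] 47.3
top coaster [ 482.3 -358.5] 47.8
scene coaster [464.8 347.5] 47.0
scene coaster [ 484.3 -357. ] 47.6Traceback (most recent call last):
  File "<stdin>", line 4, in <module>
  File "h.py", line 46, in ledge
    r=cv2.minAreaRect(P);
cv2.error: OpenCV(4.12.0) /io/opencv/modules/imgproc/src/convhull.cpp:143: error: (-215:Assertion failed) total >= 0 && (depth == CV_32F || depth == CV_32S) in function 'convexHull'
```

```bash
sed -i "s/P=np.array(\[onz(c,p\[0\],80) for p in k\]).astype(np.float32)\[:,:2\]/P=np.ascontiguousarray(np.array([onz(c,p[0],80) for p in k])[:,:2],dtype=np.float32)/" h.py
python3 - <<'E'
from h import *
a=cap('top');b=cap('scene')
ledge(a,b)
s=ctrl.state();print(s['time_s'],s['qpos'])
for P in ([443,-1,142],[443,-229,142],[443,-229,160],[515,-120,142],[443,-1,160]): print(P,proj(a,P).round(1),proj(b,P).round(1))
E
```

```text
top ledge [ 503.2 -653.1] [133.5 225.2] 84.3 [[385.0, -708.0], [609.0, -731.0], [622.0, -598.0], [398.0, -576.0]]
top ledge [647.7 -10.5] [ 62.9 317.5] 1.1 [[613.0, 148.0], [619.0, -170.0], [682.0, -169.0], [676.0, 149.0]]
top ledge [801.4 665.3] [ 63.9 265.6] 89.5 [[668.0, 634.0], [934.0, 632.0], [934.0, 696.0], [669.0, 698.0]]
scene ledge [649.7  -7.2] [ 61.7 321.5] 1.1 [[616.0, 153.0], [622.0, -169.0], [684.0, -167.0], [678.0, 154.0]]
scene ledge [ 843.  -710.6] [ 72.2 285.8] 89.3 [[700.0, -745.0], [985.0, -748.0], [986.0, -676.0], [701.0, -673.0]]
0.4 [ 1.22941125  0.33228841 -0.06471604  1.46018622  0.02161583  1.34990946
 -0.08847456]
[443, -1, 142] [[317.8 300. ]] [[372.  184.7]]
[443, -229, 142] [[427.  300.5]] [[299.3 130.5]]
[443, -229, 160] [[429.1 300.3]] [[299.1 124.9]]
[515, -120, 142] [[374.3 265.8]] [[310.2 172.9]]
[443, -1, 160] [[317.8 299.7]] [[372.9 179.5]]
```

```bash
python3 -m pendant '[[0,[0.5,1,0.5],[0,0,2]],[0,[2,3,1],[0,0,7]],[0,[4,6,2],[0,0,13]],[0,[6,9,3],[0,0,20]],[0,[8,12,3],[0,0,26]],[0,[10,15,3],[0,0,32]],[0,[12,18,3],[0,0,38]],[0,[14,21,3],[0,0,44]],[0,[16,24,3],[0,0,50]],[0,[18,27,3],[0,0,55]],[0,[20,30,3],[0,0,60]],[0,[22,33,3],[0,0,65]],[0,[24,35,2],[0,0,69]],[0,[24.7,36.4,0],[0,0,71.8]],[0,[24.7,36.4,-2],[0,0,71.8]],[0,[24.7,36.4,-3],[0,0,71.8]],[0,[24.7,36.4,-4],[0,0,71.8]],[0,[24.7,36.4,-4],[0,0,71.8]]]' 30
python3 - <<'E'
from h import *
b=cap('scene');zoom(b,'s2.png',220,60,260,200,3)
s=ctrl.state();print(s['qpos'].round(2),s['eef_rot'],s['finger_gap'],s['force'])
E
```

```text
time_s: 2.2
tool_pos: [442.2, -229.5, 181.8]
eef_rot: [-2.22, -2.221, 0.001]
force: [-0.4, 0.2, 0.3]
finger_gap: 0.4
[ 0.85  0.12 -0.49  1.82  0.06  1.22  0.34] [-2.22049407e+00 -2.22200626e+00  4.29619464e-04] 0.5092045627673923 [-0.47022499 -0.36704069  0.94265715]
```

View pics/s2.png

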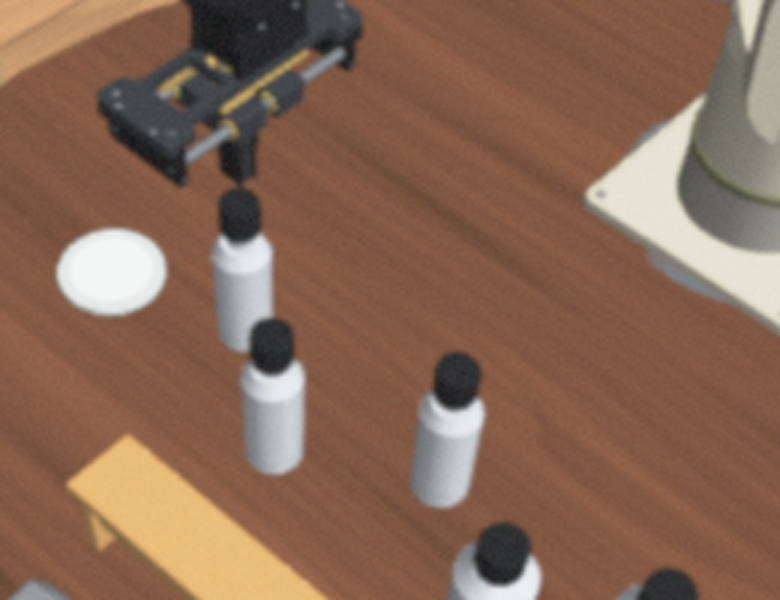

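```bash
python3 -m pendant '[[0,[0.1,0,-1],[0,0,0]],[0,[0.1,0,-1.8],[0,0,0]],[0,[0.1,0,-2.2],[0,0,0]],[0,[0.1,0,-2.6],[0,0,0]],[0,[0.1,0,-3],[0,0,0]],[0,[0.1,0,-3.3],[0,0,0]],[0,[0.1,0,-3.5],[0,0,0]],[0,[0.1,0,-3.5],[0,0,0]]]'
```

```text
time_s: 3.05
tool_pos: [443.6, -229.7, 147.4]
eef_rot: [-2.22, -2.222, 0.001]
force: [-0.3, -0.7, 0.4]
finger_gap: 0.8
```

```bash
python3 -m pendant '[[0,[0,0,-0.2],[0,0,0]],[0,[0,0,-0.4],[0,0,0]],[0,[0,0,-0.4],[0,0,0]]]';python3 -m pendant '[[0,[0,0,-0.1],[0,0,0]],[0,[0,0,-0.2],[0,0,0]],[0,[0,0,-0.2],[0,0,0]]]'
```

```text
time_s: 3.35
tool_pos: [443.6, -229.7, 143.1]
eef_rot: [-2.22, -2.222, 0.0]
force: [0.2, 0.2, 0.1]
finger_gap: 0.7
time_s: 3.65
tool_pos: [444.4, -230.0, 142.4]
eef_rot: [2.22, 2.221, 0.0]
force: [-2.2, 0.7, 12.3]
finger_gap: 0.4
```

```bash
python3 -m pendant '[[0,[0,0,1],[0,0,0]],[4,[0,0,3],[0,0,0]],[8.7,[0,0,3],[0,0,0]],[8.7,[0,0,3],[0,0,0]],[8.7,[0,0,3],[0,0,0]],[8.7,[0,0,3],[0,0,0]],[8.7,[0,0,3],[0,0,0]],[8.7,[0,0,3],[0,0,0]]]'
```

```text
time_s: 4.45
tool_pos: [444.3, -229.9, 172.1]
eef_rot: [2.22, 2.222, 0.0]
force: [-0.2, -0.3, 0.4]
finger_gap: 48.3
```

```bash
python3 -m pendant '[[8.7,[0,0,0],[0,0,0]],[8.7,[0,0,0],[0,0,0]],[8.7,[0,0,0],[0,0,0]],[8.7,[0,0,0],[0,0,0]],[8.7,[-0.1,0,0],[0,0,0]],[8.7,[-0.1,0,-1.5],[0,0,0]],[8.7,[-0.1,0,-3],[0,0,0]],[8.7,[-0.1,0,-5],[0,0,0]],[8.7,[-0.1,0,-7],[0,0,0]],[8.7,[-0.1,0,-8.5],[0,0,0]],[8.7,[-0.1,0,-9.3],[0,0,0]],[8.7,[-0.1,0,-9.6],[0,0,0]],[8.7,[-0.1,0,-9.6],[0,0,0]]]'
```

```text
time_s: 5.75
tool_pos: [443.3, -230.0, 76.3]
eef_rot: [2.22, 2.222, 0.0]
force: [0.4, 0.5, 0.8]
finger_gap: 87.2
```

Close with 30 N.

```bash
python3 -m pendant '[[6,[0,0,0],[0,0,0]],[5.5,[0,0,0],[0,0,0]],[5,[0,0,0],[0,0,0]],[4.5,[0,0,0],[0,0,0]],[4,[0,0,0],[0,0,0]],[4,[0,0,0],[0,0,0]],[4,[0,0,0],[0,0,0]],[4,[0,0,0],[0,0,0]],[4,[0,0,0],[0,0,0]],[4,[0,0,0],[0,0,0]]]' 30
python3 -m pendant '[[4,[0,0,0.2],[0,0,0]],[4,[0,0,1],[0,0,0]],[4,[0,0,2],[0,0,0]],[4,[0,0,2],[0,0,0]]]'
```

```text
time_s: 6.75
tool_pos: [443.6, -230.0, 76.4]
eef_rot: [2.22, 2.221, 0.001]
force: [2.2, -0.3, 0.2]
finger_gap: 47.7
time_s: 7.15
tool_pos: [444.3, -230.4, 98.0]
eef_rot: [2.218, 2.22, 0.001]
force: [1.1, -0.1, -5.3]
finger_gap: 47.4
```

```bash
python3 -m pendant '[[4,[0,0,2],[0,0,0]],[4,[0,0,5],[0,0,0]],[4,[1,0,8],[0,0,0]],[4,[3,0,10],[0,0,0]],[4,[6,0,10],[0,0,0]],[4,[9,0,10],[0,0,0]],[4,[12,0,10],[0,0,0]],[4,[15,1,10],[0,0,0]],[4,[18,3,10],[0,0,0]],[4,[20,6,10],[0,0,0]],[4,[20.6,9,10],[0,0,0]],[4,[20.6,11,10],[0,0,0]],[4,[20.6,12.1,10],[0,0,0]],[4,[20.6,12.1,9],[0,0,0]],[4,[20.6,12.1,8],[0,0,0]],[4,[20.6,12.1,7.5],[0,0,0]],[4,[20.6,12.1,7.5],[0,0,0]],[4,[20.6,12.1,7.5],[0,0,0]]]'
python3 - <<'E'
from h import *
a=cap('top');b=cap('scene');zoom(b,'s3.png',200,110,260,200,3);zoom(a,'t3.png',240,120,200,150,4)
E
```

```text
time_s: 8.95
tool_pos: [650.2, -110.3, 172.9]
eef_rot: [2.219, 2.218, 0.001]
force: [0.8, 0.7, -5.0]
finger_gap: 47.8
```

View pics/s3.png

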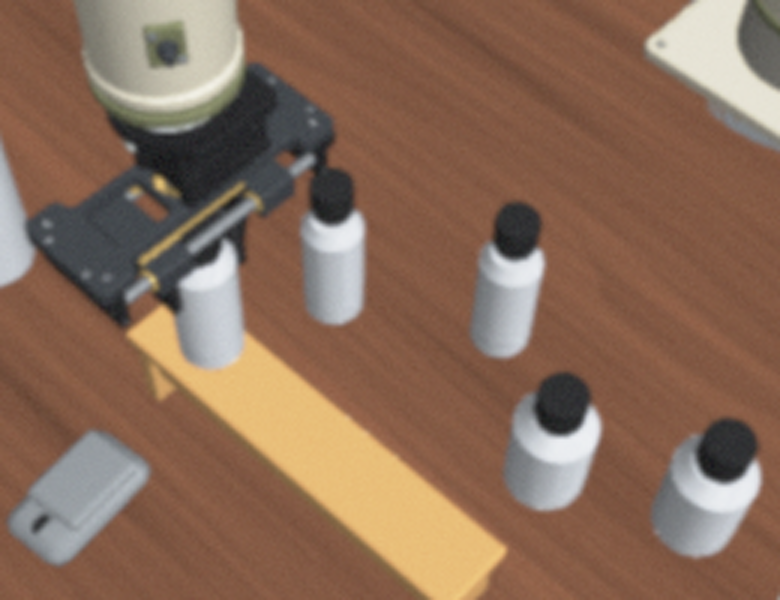

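View pics/t3.png

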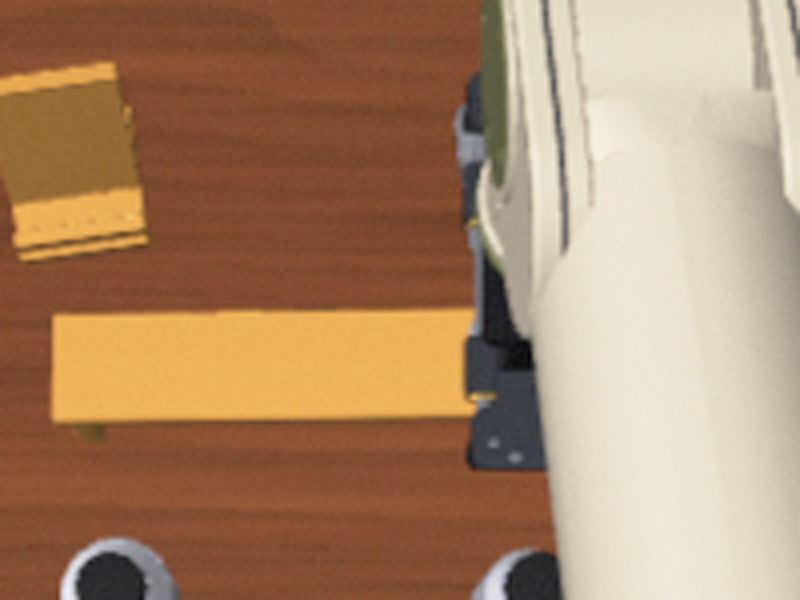

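```bash
python3 -m pendant '[[4,[0,0,-0.5],[0,0,0]],[4,[0,0,-1],[0,0,0]],[4,[0,0,-1.3],[0,0,0]],[4,[0,0,-1.5],[0,0,0]],[4,[0,0,-1.5],[0,0,0]]]';python3 -m pendant '[[4,[0,0,-0.1],[0,0,0]],[4,[0,0,-0.15],[0,0,0]],[4,[0,0,-0.2],[0,0,0]]]'
```

```text
time_s: 9.55
tool_pos: [650.3, -109.8, 158.0]
eef_rot: [2.219, 2.219, 0.001]
force: [0.1, -0.5, -3.8]
finger_gap: 47.4
time_s: 9.85
tool_pos: [650.5, -109.8, 156.5]
eef_rot: [2.218, 2.219, 0.002]
force: [-0.5, 0.3, 1.4]
finger_gap: 47.6
```

Contact. Open and retreat upward.

```bash
python3 -m pendant '[[5.2,[0,0,0],[0,0,0]],[5.6,[0,0,0],[0,0,0]],[6,[0,0,0],[0,0,0]],[8.7,[0,0,0],[0,0,0]],[8.7,[0,0,0],[0,0,0]],[8.7,[0,0,0],[0,0,0]],[8.7,[0,0,0],[0,0,0]],[8.7,[0,0,0],[0,0,0]],[8.7,[0,0,2],[0,0,0]],[8.7,[0,0,5],[0,0,0]],[8.7,[0,0,8],[0,0,0]],[8.7,[0,0,10],[0,0,0]],[8.7,[0,0,10],[0,0,0]]]'
```

```text
time_s: 11.15
tool_pos: [651.8, -109.7, 260.0]
eef_rot: [2.216, 2.216, 0.007]
force: [-0.5, -0.5, -0.6]
finger_gap: 86.7
```

```bash
python3 -m pendant '[[4,[-2,0,0],[0,0,0]],[0,[-5,0,0],[0,0,0]],[0,[-8,-0.5,0],[0,0,0]],[0,[-11,-1,0],[0,0,0]],[0,[-13,-1,0],[0,0,0]],[0,[-13.7,-1,-1],[0,0,0]],[0,[-13.7,-1,-3],[0,0,0]],[0,[-13.7,-1,-5],[0,0,0]],[0,[-13.7,-1,-7],[0,0,0]],[0,[-13.7,-1,-8],[0,0,0]],[0,[-13.7,-1,-8.5],[0,0,0]],[0,[-13.7,-1,-8.5],[0,0,0]]]' 30
python3 - <<'E'
from h import *
b=cap('scene');a=cap('top');zoom(b,'s4.png',200,70,260,200,3)
for u,v,x,e,su,sv in caps(a,b): print(u.round(1),v.round(1),x.round(1),round(e,1),su[4],sv[4])
E
```

```text
time_s: 12.35
tool_pos: [514.6, -119.6, 174.6]
eef_rot: [2.216, 2.216, 0.006]
force: [0.2, 0.2, 0.4]
finger_gap: 2.9
[496.1 177.5] [172.9 131.4] [ 685.6 -357.3  221.5] 0.3 226 162
[371.1 195. ] [265.  192.7] [ 651.3 -107.4  210.1] 0.1 214 266
[267.5 266.4] [386.6 243.9] [516.3 108.9 107.3] 0.2 225 269
[218.3 289.3] [441.7 259.4] [465.7 214.  109.1] 0.0 241 293
[318.  299.9] [371.8 186.3] [443.1  -1.2 136.3] 0.5 179 216
```

View pics/s4.png

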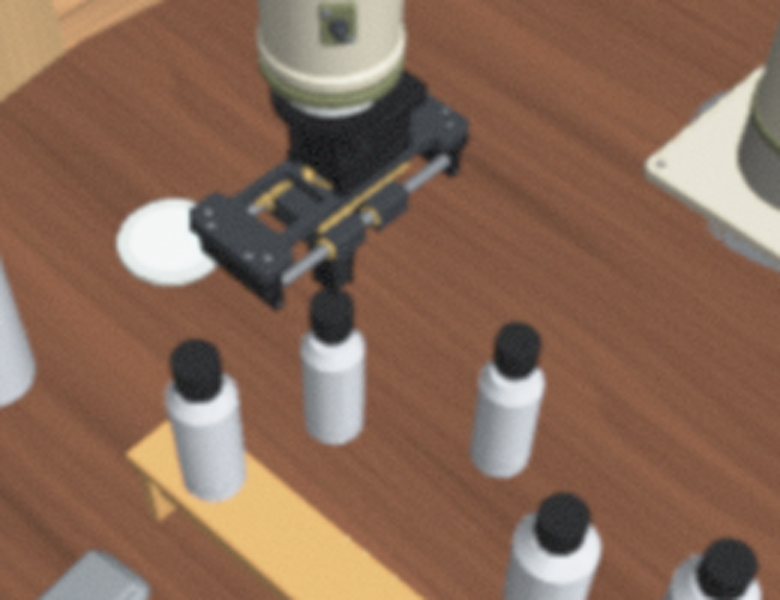

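```bash
python3 -m pendant '[[0,[0,0,-1],[0,0,0]],[0,[0,0,-1.5],[0,0,0]],[0,[0,0,-1.8],[0,0,0]],[0,[0,0,-2.1],[0,0,0]],[0,[0,0,-2.4],[0,0,0]],[0,[0,0,-2.7],[0,0,0]],[0,[0,0,-3],[0,0,0]],[0,[0,0,-3.2],[0,0,0]],[0,[0,0,-3.2],[0,0,0]]]';python3 -m pendant '[[0,[0,0,-0.15],[0,0,0]],[0,[0,0,-0.2],[0,0,0]],[0,[0,0,-0.2],[0,0,0]]]'
```

```text
time_s: 13.35
tool_pos: [515.2, -119.6, 143.5]
eef_rot: [2.215, 2.215, 0.007]
force: [-0.6, 0.3, -0.4]
finger_gap: 0.5
time_s: 13.65
tool_pos: [515.8, -119.7, 142.5]
eef_rot: [2.214, 2.214, 0.009]
force: [-2.2, 0.1, 9.8]
finger_gap: 0.2
```

```bash
python3 -m pendant '[[0,[0,0,1],[0,0,0]],[4,[0,0,3],[0,0,0]],[8.7,[0,0,3],[0,0,0]],[8.7,[0,0,3],[0,0,0]],[8.7,[0,0,3],[0,0,0]],[8.7,[0,0,3],[0,0,0]],[8.7,[0,0,3],[0,0,0]],[8.7,[0,0,3],[0,0,0]],[8.7,[0,0,3],[0,0,0]],[8.7,[0,0,3],[0,0,0]],[8.7,[0,0,3],[0,0,0]],[8.7,[0,0,3],[0,0,0]],[8.7,[0,0,1.5],[0,0,0]],[8.7,[0,0,0],[0,0,0]],[8.7,[0,0,-2],[0,0,0]],[8.7,[0,0,-4],[0,0,0]],[8.7,[0,0,-5.5],[0,0,0]],[8.7,[0,0,-6.3],[0,0,0]],[8.7,[0,0,-6.6],[0,0,0]],[8.7,[0,0,-6.6],[0,0,0]]]'
python3 -m pendant '[[6,[0,0,0],[0,0,0]],[5.5,[0,0,0],[0,0,0]],[5,[0,0,0],[0,0,0]],[4.5,[0,0,0],[0,0,0]],[4,[0,0,0],[0,0,0]],[4,[0,0,0],[0,0,0]],[4,[0,0,0],[0,0,0]],[4,[0,0,0],[0,0,0]],[4,[0,0,0],[0,0,0]],[4,[0,0,0],[0,0,0]]]' 30
```

```text
time_s: 15.65
tool_pos: [515.8, -119.6, 76.4]
eef_rot: [2.214, 2.215, 0.009]
force: [-0.2, 0.5, 0.2]
finger_gap: 87.1
time_s: 16.65
tool_pos: [516.0, -119.7, 76.5]
eef_rot: [2.214, 2.214, 0.009]
force: [0.6, -0.1, 0.8]
finger_gap: 47.0
```

```bash
python3 -m pendant '[[4,[0,0,1],[0,0,0]],[4,[0,0,3],[0,0,0]],[4,[0,0,6],[0,0,0]],[4,[0,0,9],[0,0,0]],[4,[0,1,12],[0,0,0]],[4,[0,3,12],[0,0,0]],[4,[1,6,12],[0,0,0]],[4,[3,9,12],[0,0,0]],[4,[6,10.5,12],[0,0,0]],[4,[9,11,12],[0,0,0]],[4,[12,11,12],[0,0,0]],[4,[13.3,11,12],[0,0,0]],[4,[13.3,11,11],[0,0,0]],[4,[13.3,11,10],[0,0,0]],[4,[13.3,11,9],[0,0,0]],[4,[13.3,11,8.5],[0,0,0]],[4,[13.3,11,8.3],[0,0,0]],[4,[13.3,11,8.3],[0,0,0]]]'
```

```text
time_s: 18.45
tool_pos: [648.7, -9.8, 159.4]
eef_rot: [2.214, 2.214, 0.009]
force: [-0.3, 0.2, -5.4]
finger_gap: 47.6
```

```bash
python3 -m pendant '[[4,[0,0,-0.1],[0,0,0]],[4,[0,0,-0.2],[0,0,0]],[4,[0,0,-0.3],[0,0,0]],[4,[0,0,-0.3],[0,0,0]]]'
```

```text
time_s: 18.85
tool_pos: [648.8, -9.8, 156.6]
eef_rot: [2.214, 2.214, 0.009]
force: [0.7, -0.2, -5.0]
finger_gap: 47.1
```

```bash
python3 -m pendant '[[4,[0,0,-0.05],[0,0,0]],[4,[0,0,-0.1],[0,0,0]],[4,[0,0,-0.1],[0,0,0]]]'
```

```text
time_s: 19.15
tool_pos: [649.1, -9.8, 156.5]
eef_rot: [2.213, 2.214, 0.01]
force: [-2.9, -0.9, 5.2]
finger_gap: 47.2
```

```bash
python3 -m pendant '[[5.2,[0,0,0],[0,0,0]],[5.6,[0,0,0],[0,0,0]],[6,[0,0,0],[0,0,0]],[8.7,[0,0,0],[0,0,0]],[8.7,[0,0,0],[0,0,0]],[8.7,[0,0,0],[0,0,0]],[8.7,[0,0,0],[0,0,0]],[8.7,[0,0,0],[0,0,0]],[8.7,[0,0,2],[0,0,0]],[8.7,[0,0,5],[0,0,0]],[8.7,[0,0,8],[0,0,0]],[8.7,[0,0,10],[0,0,0]],[8.7,[0,0,10],[0,0,0]]]'
python3 -m pendant '[[4,[-2,0,0],[0,0,0]],[0,[-5,0,0],[0,0,0]],[0,[-8,0.5,0],[0,0,0]],[0,[-11,0.9,0],[0,0,0]],[0,[-14,0.9,0],[0,0,0]],[0,[-17,0.9,0],[0,0,0]],[0,[-19,0.9,-1],[0,0,0]],[0,[-20.7,0.9,-3],[0,0,0]],[0,[-20.7,0.9,-6],[0,0,0]],[0,[-20.7,0.9,-8],[0,0,0]],[0,[-20.7,0.9,-8.5],[0,0,0]],[0,[-20.7,0.9,-8.5],[0,0,0]]]'
```

```text
time_s: 20.45
tool_pos: [650.3, -9.4, 259.9]
eef_rot: [2.211, 2.211, 0.015]
force: [-0.1, 1.0, 0.0]
finger_gap: 87.2
time_s: 21.65
tool_pos: [442.8, -0.4, 174.4]
eef_rot: [2.212, 2.212, 0.014]
force: [-0.2, -0.1, 1.8]
finger_gap: 2.9
```

Run:
```python
from h import *
b=cap('scene');a=cap('top');zoom(b,'s5.png',200,70,260,200,3)
for u,v,x,e,su,sv in caps(a,b): print(u.round(1),v.round(1),x.round(1),round(e,1),su[4],sv[4])
```

```text
[496.1 177.5] [172.9 131.4] [ 685.8 -357.3  221.6] 0.3 224 164
[322.9 196.2] [300.5 221.9] [648.7 -10.1 207.8] 0.1 233 288
[371.6 195.6] [265.  192.8] [ 650.5 -108.6  208. ] 0.1 236 264
[267.3 266.3] [386.7 243.9] [516.5 109.2 107.8] 0.3 218 267
[218.3 289.3] [441.7 259.4] [465.7 214.1 109.2] 0.1 241 292
```

View pics/s5.png

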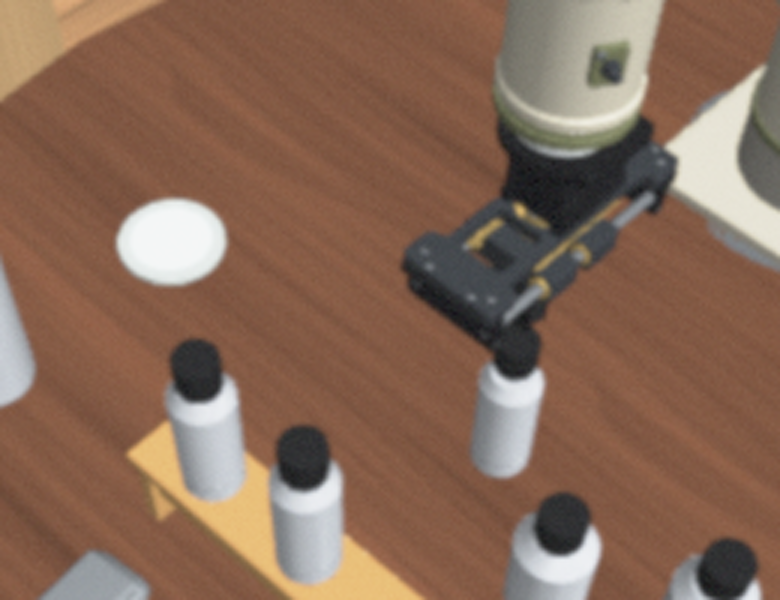

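Two slim flasks stand on the ledge; the gripper is above the third's cap (zoomed ~(515,345)). Press.

```bash
python3 -m pendant '[[0,[0,0,-1],[0,0,0]],[0,[0,0,-1.5],[0,0,0]],[0,[0,0,-1.8],[0,0,0]],[0,[0,0,-2.1],[0,0,0]],[0,[0,0,-2.4],[0,0,0]],[0,[0,0,-2.7],[0,0,0]],[0,[0,0,-3],[0,0,0]],[0,[0,0,-3.2],[0,0,0]],[0,[0,0,-3.2],[0,0,0]]]';python3 -m pendant '[[0,[0,0,-0.15],[0,0,0]],[0,[0,0,-0.2],[0,0,0]],[0,[0,0,-0.2],[0,0,0]]]'
```

```text
time_s: 22.65
tool_pos: [443.7, -0.3, 143.5]
eef_rot: [2.21, 2.211, 0.016]
force: [-0.1, 0.4, 1.2]
finger_gap: 0.7
time_s: 22.95
tool_pos: [444.5, -0.3, 142.5]
eef_rot: [2.21, 2.21, 0.018]
force: [-1.2, 0.5, 10.3]
finger_gap: 0.6
```

```bash
python3 -m pendant '[[0,[0,0,1],[0,0,0]],[4,[0,0,3],[0,0,0]],[8.7,[0,0,3],[0,0,0]],[8.7,[0,0,3],[0,0,0]],[8.7,[0,0,3],[0,0,0]],[8.7,[0,0,3],[0,0,0]],[8.7,[0,0,3],[0,0,0]],[8.7,[0,0,3],[0,0,0]],[8.7,[0,0,3],[0,0,0]],[8.7,[0,0,3],[0,0,0]],[8.7,[0,0,3],[0,0,0]],[8.7,[0,0,3],[0,0,0]],[8.7,[0,0,1.5],[0,0,0]],[8.7,[0,0,0],[0,0,0]],[8.7,[0,0,-2],[0,0,0]],[8.7,[0,0,-4],[0,0,0]],[8.7,[0,0,-5.5],[0,0,0]],[8.7,[0,0,-6.3],[0,0,0]],[8.7,[0,0,-6.6],[0,0,0]],[8.7,[0,0,-6.6],[0,0,0]]]'
python3 -m pendant '[[6,[0,0,0],[0,0,0]],[5.5,[0,0,0],[0,0,0]],[5,[0,0,0],[0,0,0]],[4.5,[0,0,0],[0,0,0]],[4,[0,0,0],[0,0,0]],[4,[0,0,0],[0,0,0]],[4,[0,0,0],[0,0,0]],[4,[0,0,0],[0,0,0]],[4,[0,0,0],[0,0,0]],[4,[0,0,0],[0,0,0]]]' 30
```

```text
time_s: 24.95
tool_pos: [444.6, -0.2, 76.6]
eef_rot: [2.21, 2.21, 0.018]
force: [-0.3, 0.3, -0.2]
finger_gap: 87.0
time_s: 25.95
tool_pos: [444.5, -0.2, 76.6]
eef_rot: [2.21, 2.21, 0.017]
force: [-2.3, 0.5, 3.4]
finger_gap: 47.8
```

```bash
cat >> h.py <<'E'
def fix(yaw=0):
    from scipy.spatial.transform import Rotation as Ro
    s=ctrl.state();R=Ro.from_rotvec(s['eef_rot']);T=Ro.from_euler('z',yaw,degrees=True)*Ro.from_rotvec([np.pi/2**.5,np.pi/2**.5,0])
    print('fix deg',np.degrees((T*R.inv()).as_rotvec()).round(2),'pos',s['tool_pos'].round(1),'q',s['qpos'].round(2),'t',s['time_s'])
E
python3 -c "
from h import *
fix()"
```

```text
fix deg [ 0.2   1.11 -0.01] pos [ 4.445e+02 -2.000e-01  7.660e+01] q [ 0.55  0.12 -0.67  2.07  0.1   0.96 -0.18] t 25.95
```

```bash
python3 -m pendant '[[4,[0,0,1],[0,0,0]],[4,[0,0,3],[0,0,0]],[4,[0,0,6],[0.1,0.5,0]],[4,[0,0,9],[0.2,1.1,0]],[4,[1,0,12],[0.2,1.1,0]],[4,[4,1,13.5],[0.2,1.1,0]],[4,[7,2.5,13.5],[0.2,1.1,0]],[4,[9.5,4.5,13.5],[0.2,1.1,0]],[4,[11.5,6,13.5],[0.2,1.1,0]],[4,[13.5,8,13.5],[0.2,1.1,0]],[4,[16,9.1,13.5],[0.2,1.1,0]],[4,[18,9.1,13],[0.2,1.1,0]],[4,[20,9.1,12],[0.2,1.1,0]],[4,[20.2,9.1,11],[0.2,1.1,0]],[4,[20.2,9.1,10],[0.2,1.1,0]],[4,[20.2,9.1,9],[0.2,1.1,0]],[4,[20.2,9.1,8.5],[0.2,1.1,0]],[4,[20.2,9.1,8.3],[0.2,1.1,0]],[4,[20.2,9.1,8.3],[0.2,1.1,0]]]'
```

```text
time_s: 27.85
tool_pos: [646.2, 90.6, 159.7]
eef_rot: [2.221, 2.221, -0.0]
force: [0.3, -0.2, -5.5]
finger_gap: 47.7
```

```bash
python3 -m pendant '[[4,[0,0,-0.1],[0,0,0]],[4,[0,0,-0.2],[0,0,0]],[4,[0,0,-0.2],[0,0,0]]]'
```

```text
time_s: 28.15
tool_pos: [646.3, 90.7, 157.9]
eef_rot: [2.221, 2.221, 0.0]
force: [-0.5, 0.4, -5.7]
finger_gap: 47.4
```

```bash
python3 -m pendant '[[4,[0.05,0,-0.1],[0,0,0]],[4,[0.05,0,-0.15],[0,0,0]],[4,[0.05,0,-0.15],[0,0,0]]]'
```

```text
time_s: 28.45
tool_pos: [646.9, 90.9, 157.1]
eef_rot: [2.22, 2.221, 0.001]
force: [-2.5, 0.2, 1.7]
finger_gap: 47.5
```

```bash
python3 -m pendant '[[5.2,[0,0,0],[0,0,0]],[5.6,[0,0,0],[0,0,0]],[6,[0,0,0],[0,0,0]],[8.7,[0,0,0],[0,0,0]],[8.7,[0,0,0],[0,0,0]],[8.7,[0,0,0],[0,0,0]],[8.7,[0,0,0],[0,0,0]],[8.7,[0,0,0],[0,0,0]],[8.7,[0,0,2],[0,0,0]],[8.7,[0,0,5],[0,0,0]],[8.7,[0,0,8],[0,0,0]],[8.7,[0,0,10],[0,0,0]],[8.7,[-3,0.5,10],[0,0,0]],[8.7,[-6,1,10],[0,0,0]],[8.7,[-9,1.5,10],[0,0,0]],[8.7,[-12,1.8,10],[0,0,0]],[8.7,[-13,1.8,9],[0,0,0]],[8.7,[-13,1.8,7],[0,0,0]],[8.7,[-13,1.8,6],[0,0,0]],[8.7,[-13,1.8,6],[0,0,0]]]'
python3 - <<'E'
from h import *
b=cap('scene');a=cap('top');zoom(b,'s6.png',200,110,260,200,3)
for u,v,x,e,su,sv in caps(a,b): print(u.round(1),v.round(1),x.round(1),round(e,1),su[4],sv[4])
fix()
E
```

```text
time_s: 30.45
tool_pos: [516.3, 108.6, 215.9]
eef_rot: [-2.221, -2.221, 0.002]
force: [-0.3, -0.8, -0.5]
finger_gap: 87.1
[496.2 177.5] [172.9 131.4] [ 685.6 -357.4  221.4] 0.4 227 164
[322.9 196.2] [300.5 222. ] [648.8 -10.1 207.7] 0.1 239 288
[371.6 195.6] [265.  192.8] [ 650.6 -108.5  208.2] 0.1 238 266
[272.8 205.9] [340.6 253.3] [634.8  88.3 190.7] 6.6 439 304
fix deg [-0.02  0.05 -0.02] pos [517.2 109.1 217.5] q [ 0.39  0.19 -0.76  1.69  0.14  1.31 -0.4 ] t 30.55
```

View pics/s6.png

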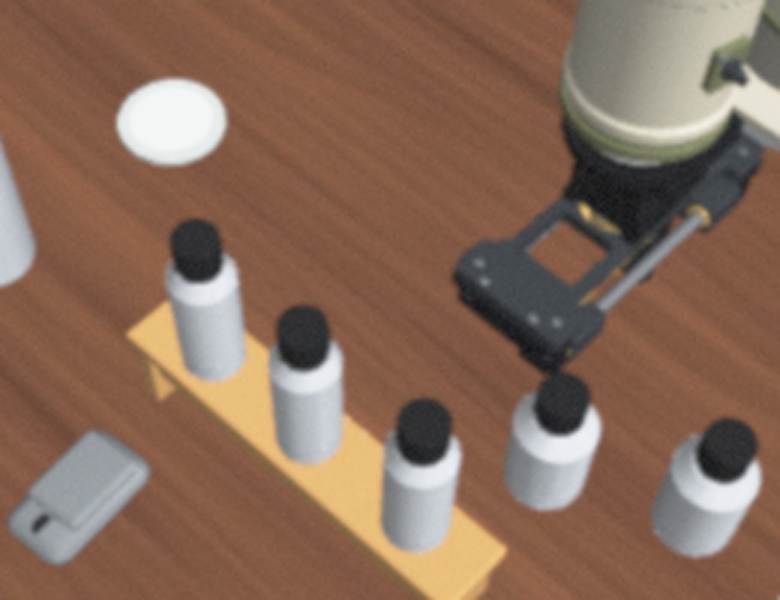

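```bash
python3 -m pendant '[[8.7,[0,0,-2],[0,0,0]],[8.7,[0,0,-5],[0,0,0]],[8.7,[0,0,-8],[0,0,0]],[8.7,[0,0,-10.5],[0,0,0]],[8.7,[0,0,-12],[0,0,0]],[8.7,[0,0,-12.3],[0,0,0]],[8.7,[0,0,-12.4],[0,0,0]],[8.7,[0,0,-12.4],[0,0,0]]]'
python3 -m pendant '[[6,[0,0,0],[0,0,0]],[5,[0,0,0],[0,0,0]],[4,[0,0,0],[0,0,0]],[3,[0,0,0],[0,0,0]],[3,[0,0,0],[0,0,0]],[3,[0,0,0],[0,0,0]],[3,[0,0,0],[0,0,0]],[3,[0,0,0],[0,0,0]],[3,[0,0,0],[0,0,0]],[3,[0,0,0],[0,0,0]],[3,[0,0,0],[0,0,0]]]' 30
```

```text
time_s: 31.35
tool_pos: [518.0, 109.3, 94.7]
eef_rot: [2.22, 2.221, 0.004]
force: [0.1, 0.2, -0.4]
finger_gap: 86.7
time_s: 32.45
tool_pos: [517.8, 109.3, 94.6]
eef_rot: [2.22, 2.221, 0.003]
force: [-3.2, 0.2, 2.2]
finger_gap: 37.3
```

Gripped. Pull the cap up 18 mm slowly.

```bash
python3 -m pendant '[[3,[0,0,0.4],[0,0,0]],[3,[0,0,0.8],[0,0,0]],[3,[0,0,1.2],[0,0,0]],[3,[0,0,1.5],[0,0,0]],[3,[0,0,1.5],[0,0,0]]]'; python3 -m pendant '[[3,[0,0,0.3],[0,0,0]],[3,[0,0,0.6],[0,0,0]],[3,[0,0,1],[0,0,0]],[3,[0,0,2],[0,0,0]],[3,[0,0,2],[0,0,0]],[3,[0,0,2],[0,0,0]]]'
python3 - <<'E'
from h import *
b=cap('scene');zoom(b,'s7.png',300,160,200,150,4)
E
```

```text
time_s: 32.95
tool_pos: [517.9, 109.4, 110.2]
eef_rot: [2.22, 2.221, 0.003]
force: [-2.9, -0.5, 2.8]
finger_gap: 37.7
time_s: 33.55
tool_pos: [518.2, 109.4, 130.6]
eef_rot: [2.22, 2.22, 0.004]
force: [-0.5, -0.8, -6.6]
finger_gap: 37.5
```

View pics/s7.png

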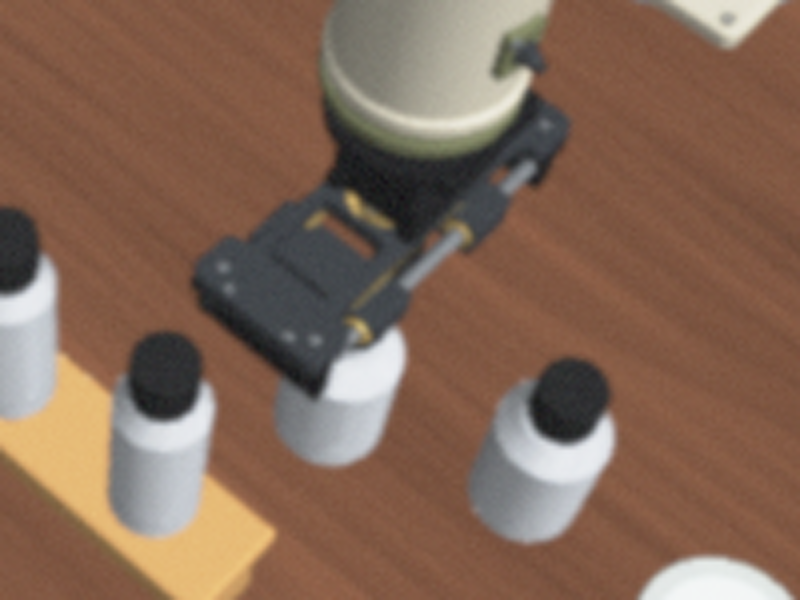

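```bash
python3 -m pendant '[[3,[-0.5,0,1],[0,0,0]],[3,[-1.5,-1,2],[0,0,0]],[3,[-3,-3,3],[0,0,0]],[3,[-4,-6,3],[0,0,0]],[3,[-4.5,-9,3],[0,0,0]],[3,[-4.5,-12,3],[0,0,0]],[3,[-4.5,-15,3],[0,0,0]],[3,[-4.5,-18,3],[0,0,0]],[3,[-4.5,-21,3],[0,0,0]],[3,[-4.5,-24,3],[0,0,0]],[3,[-4.5,-27,3],[0,0,0]],[3,[-4.5,-30,3],[0,0,0]],[3,[-4.5,-33,3],[0,0,0]],[3,[-4.5,-36,3],[0,0,0]],[3,[-4.5,-39,3],[0,0,0]],[3,[-4,-42,3],[0,0,0]],[3,[-3.5,-44.5,3],[0,0,0]],[3,[-3.5,-46,3],[0,0,0]],[3,[-3.5,-46.7,2.5],[0,0,0]],[3,[-3.5,-46.7,2],[0,0,0]]]'
python3 - <<'E'
from h import *
b=cap('scene');a=cap('top');zoom(b,'s8.png',210,80,160,120,4);cv2.imwrite('pics/t8.png',a['color'][:,:,::-1])
fix()
for n,c in(('t',a),('s',b)): print(n,proj(c,[[483.3,-357.7,8],[483.3,-357.7,20]]).round(1))
E
```

```text
time_s: 35.6
tool_pos: [482.6, -357.7, 149.8]
eef_rot: [2.221, 2.22, 0.004]
force: [-0.3, 1.5, -6.6]
finger_gap: 37.3
fix deg [-0.14  0.08 -0.09] pos [ 482.6 -355.8  149.2] q [ 0.9   0.36 -0.41  1.61  0.15  1.21  0.45] t 35.7
t [[467.2 285.3]
 [468.8 285. ]]
s [[257.  149.4]
 [256.4 146.3]]
```

View pics/s8.png

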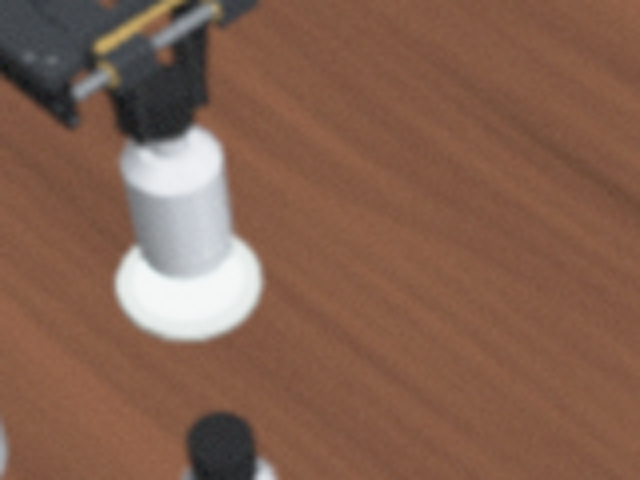

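View pics/t8.png

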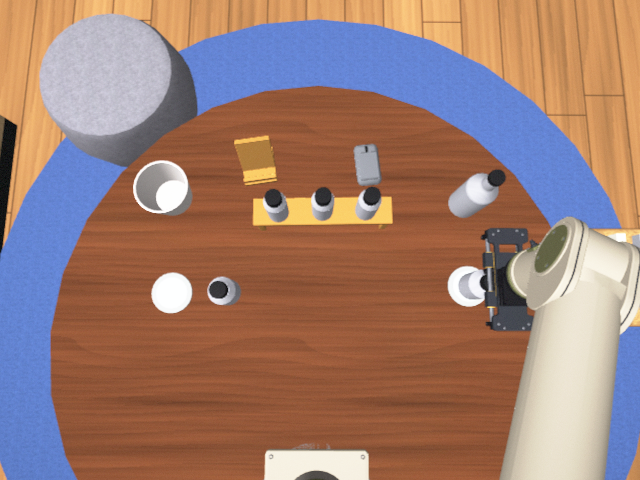

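```bash
python3 -m pendant '[[3,[0,-0.1,-0.5],[0,0,0]],[3,[0.1,-0.2,-1.2],[0,0,0]],[3,[0.1,-0.2,-2],[0,0,0]],[3,[0.1,-0.2,-2.4],[0,0,0]],[3,[0.1,-0.2,-2.6],[0,0,0]],[3,[0.1,-0.2,-2.6],[0,0,0]]]'
```

```text
time_s: 36.3
tool_pos: [483.5, -357.7, 122.8]
eef_rot: [-2.219, -2.222, -0.004]
force: [0.1, 0.6, -6.5]
finger_gap: 37.2
```

```bash
python3 -m pendant '[[3,[0,0,-0.1],[0,0,0]],[3,[0,0,-0.15],[0,0,0]],[3,[0,0,-0.15],[0,0,0]]]'
```

```text
time_s: 36.6
tool_pos: [483.5, -357.7, 121.4]
eef_rot: [-2.219, -2.222, -0.004]
force: [-0.2, -0.1, -8.1]
finger_gap: 37.2
```

```bash
python3 -m pendant '[[3,[0,0,-0.05],[0,0,0]],[3,[0,0,-0.05],[0,0,0]]]'
```

```text
time_s: 36.8
tool_pos: [483.5, -357.8, 120.9]
eef_rot: [-2.219, -2.222, -0.004]
force: [-0.6, -0.3, -5.8]
finger_gap: 37.5
```

```bash
python3 -m pendant '[[3,[0,0,-0.05],[0,0,0]],[3,[0,0,-0.05],[0,0,0]]]'
```

```text
time_s: 37.0
tool_pos: [483.5, -357.7, 120.4]
eef_rot: [-2.219, -2.223, -0.004]
force: [-0.3, 0.2, -7.2]
finger_gap: 37.3
```

```bash
python3 -m pendant '[[3,[0,0,-0.05],[0,0,0]],[3,[0,0,-0.05],[0,0,0]]]'
```

```text
time_s: 37.2
tool_pos: [483.5, -357.7, 119.8]
eef_rot: [-2.219, -2.222, -0.004]
force: [0.6, 0.3, -7.0]
finger_gap: 37.4
```

```bash
for i in 1; do python3 -m pendant '[[3,[0,0,-0.04],[0,0,0]],[3,[0,0,-0.04],[0,0,0]]]'; done; python3 -m pendant '[[3,[0,0,-0.04],[0,0,0]],[3,[0,0,-0.04],[0,0,0]]]'
```

```text
time_s: 37.4
tool_pos: [483.5, -357.8, 119.5]
eef_rot: [-2.219, -2.222, -0.004]
force: [0.5, -0.1, -5.2]
finger_gap: 37.3
time_s: 37.6
tool_pos: [483.6, -357.9, 119.4]
eef_rot: [-2.219, -2.223, -0.004]
force: [-0.6, 0.0, -2.3]
finger_gap: 37.6
```

```bash
python3 -m pendant '[[4.2,[0,0,0],[0,0,0]],[4.6,[0,0,0],[0,0,0]],[5,[0,0,0],[0,0,0]],[8.7,[0,0,0],[0,0,0]],[8.7,[0,0,0],[0,0,0]],[8.7,[0,0,0],[0,0,0]],[8.7,[0,0,0],[0,0,0]],[8.7,[0,0,0],[0,0,0]],[8.7,[0,0,0],[0,0,0]],[8.7,[0,0,2],[0,0,0]],[8.7,[0,0,5],[0,0,0]],[8.7,[0,0,8],[0,0,0]],[8.7,[0,0,10],[0,0,0]],[8.7,[0,2,10],[0,0,0]],[8.7,[0,5,10],[0,0,0]],[8.7,[-0.5,8,10],[0,0,0]],[8.7,[-1,11,10],[0,0,0]],[8.7,[-1.5,14,10],[0,0,0]],[8.7,[-2,17,10],[0,0,0]],[8.7,[-2,20,10],[0,0,0]]]'
python3 - <<'E'
from h import *
b=cap('scene');a=cap('top');zoom(b,'s9.png',210,80,260,195,3);zoom(a,'t9.png',140,150,400,200,2)
for u,v,x,e,su,sv in caps(a,b): print(u.round(1),v.round(1),x.round(1),round(e,1),su[4],sv[4])
coasters(a,b);fix()
E
```

```text
time_s: 39.6
tool_pos: [463.0, -156.8, 219.5]
eef_rot: [-2.22, -2.223, -0.003]
force: [0.3, 0.4, 0.3]
finger_gap: 87.0
[496.2 177.5] [172.9 131.4] [ 685.6 -357.4  221.5] 0.4 227 162
[322.9 196.1] [300.5 221.9] [648.9 -10.1 208. ] 0.1 237 286
[371.6 195.6] [264.9 192.8] [ 650.5 -108.6  208. ] 0.1 236 264
[273.2 197.7] [340.6 253.2] [645.   90.2 208.4] 0.2 238 303
[218.3 289.4] [441.7 259.4] [465.7 214.  109. ] 0.1 240 293
[390.7 309.3] [331.9 108.4] [ 425.7 -138.   257.5] 5.7 166 139
top coaster [462.9 346.5] 47.1
scene coaster [464.8 347.8] 47.1
scene coaster [ 639.4 -469.6] 40.2
fix deg [-0.13  0.12 -0.4 ] pos [ 464.  -153.7  220. ] q [ 0.77  0.07 -0.56  1.79  0.03  1.29  0.21] t 39.7
```

View pics/s9.png

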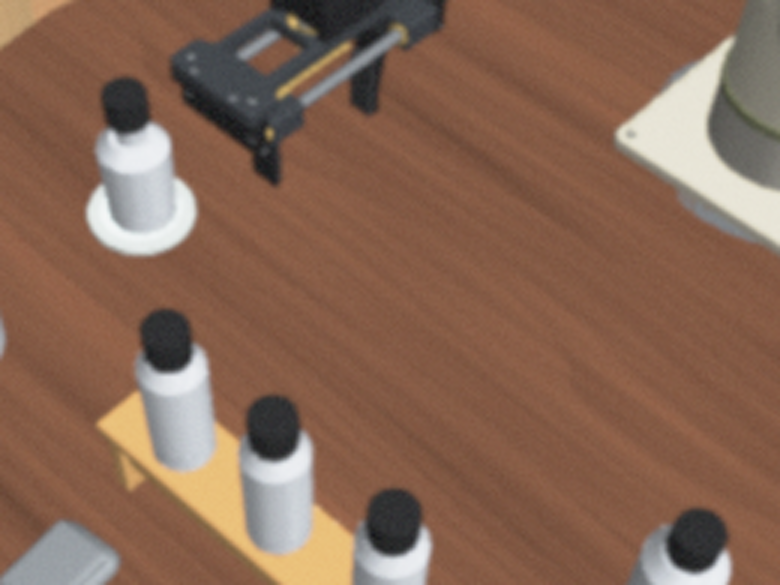

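View pics/t9.png

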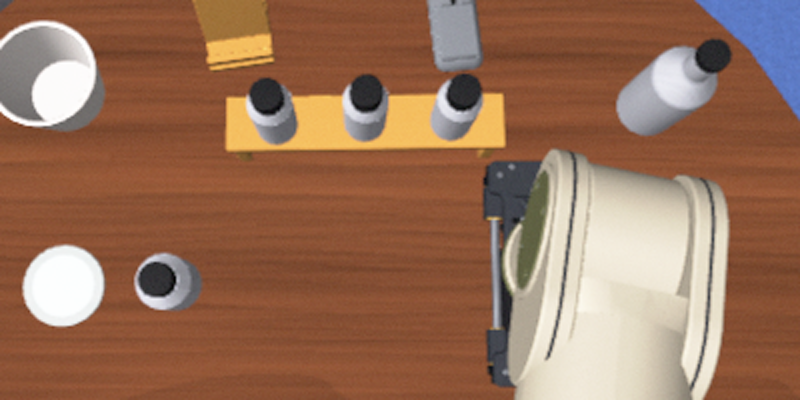

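```bash
python3 -m pendant '[[8.7,[0,2,0],[0,0,0]],[8.7,[0,5,0],[0,0,0]],[8.7,[0,8,0],[0,0,0]],[8.7,[0,11,0],[0,0,0]],[8.7,[0,14,0],[0,0,0]],[8.7,[0,17,0],[0,0,0]],[8.7,[0,20,0],[0,0,0]],[8.7,[0,23,0],[0,0,0]],[8.7,[0,26,0],[0,0,0]],[8.7,[0,29,0],[0,0,0]],[8.7,[0.2,32,0],[0,0,0]],[8.7,[0.2,34.5,0],[0,0,0]],[8.7,[0.2,36,0],[0,0,0]],[8.7,[0.2,36.8,0],[0,0,0]],[8.7,[0.2,36.8,-2],[0,0,0]],[8.7,[0.2,36.8,-3],[0,0,0]],[8.7,[0.2,36.8,-3],[0,0,0]],[8.7,[0.2,36.8,-3],[0,0,0]]]'
python3 - <<'E'
from h import *
b=cap('scene');a=cap('top');zoom(b,'s10.png',210,80,320,240,2.4)
coasters(a,b);fix()
print([(ce.round(1).tolist(),st[4]) for ce,st in blobs(b,75,50,900)])
for u,v,x,e,su,sv in caps(a,b): print(u.round(1),v.round(1),x.round(1),round(e,1),su[4],sv[4])
E
```

```text
time_s: 41.5
tool_pos: [466.3, 213.7, 190.2]
eef_rot: [-2.214, -2.228, -0.005]
force: [-0.3, -0.1, 0.3]
finger_gap: 87.2
top coaster [ 482.3 -358.3] 47.2
top coaster [525.7 448.7] 59.9
scene coaster [464.9 347.6] 47.1
scene coaster [ 633.6 -484.3] 55.9
fix deg [-0.13  0.17 -0.37] pos [466.5 214.  190.7] q [ 0.3   0.2  -0.9   1.76  0.17  1.25 -0.64] t 41.6
[([486.2, 87.1], np.int32(555)), ([251.2, 114.6], np.int32(224)), ([173.0, 131.5], np.int32(161)), ([265.0, 192.8], np.int32(264)), ([300.5, 221.9], np.int32(289)), ([437.3, 250.0], np.int32(670)), ([340.6, 253.2], np.int32(301))]
[496.1 177.5] [173.  131.5] [ 685.7 -357.3  221.5] 0.4 225 161
[322.9 196.2] [300.5 221.9] [648.7 -10.1 207.8] 0.0 234 289
[371.6 195.5] [265.  192.8] [ 650.6 -108.5  208.1] 0.2 238 264
[273.2 197.7] [340.6 253.2] [645.   90.2 208.3] 0.2 238 301
[214.4 258.5] [437.3 250. ] [518.7 207.6 209.1] 6.8 273 670
[203.5 260.2] [437.3 250. ] [518.9 217.6 218.5] 7.3 60 670
[486.3 282.6] [251.2 114.6] [ 481.7 -359.1  130.4] 0.1 297 224
[221.3 289.6] [437.3 250. ] [465.6 200.4 130.5] 4.3 147 670
```

View pics/s10.png

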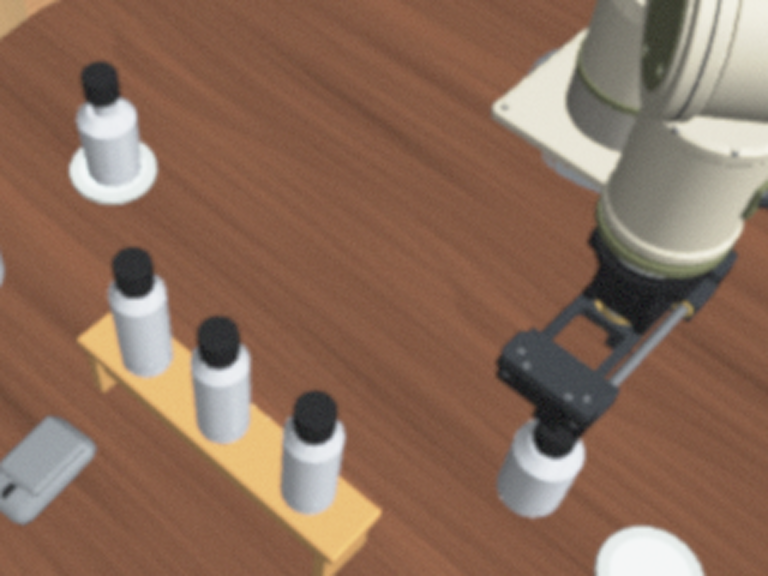

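```bash
python3 -m pendant '[[8.7,[0,0,-2],[0,0,0]],[8.7,[0,0,-4.5],[0,0,0]],[8.7,[0,0,-7],[0,0,0]],[8.7,[0,0,-8.5],[0,0,0]],[8.7,[0,0,-9.4],[0,0,0]],[8.7,[0,0,-9.6],[0,0,0]],[8.7,[0,0,-9.6],[0,0,0]]]'
python3 -m pendant '[[6,[0,0,0],[0,0,0]],[5,[0,0,0],[0,0,0]],[4,[0,0,0],[0,0,0]],[3,[0,0,0],[0,0,0]],[3,[0,0,0],[0,0,0]],[3,[0,0,0],[0,0,0]],[3,[0,0,0],[0,0,0]],[3,[0,0,0],[0,0,0]],[3,[0,0,0],[0,0,0]],[3,[0,0,0],[0,0,0]],[3,[0,0,0],[0,0,0]]]' 30
python3 -m pendant '[[3,[0,0,0.4],[0,0,0]],[3,[0,0,0.8],[0,0,0]],[3,[0,0,1.2],[0,0,0]],[3,[0,0,1.5],[0,0,0]],[3,[0,0,1.5],[0,0,0]]]'; python3 -m pendant '[[3,[0,0,0.3],[0,0,0]],[3,[0,0,0.6],[0,0,0]],[3,[0,0,1],[0,0,0]],[3,[0,0,2],[0,0,0]],[3,[0,0,2],[0,0,0]],[3,[0,0,2],[0,0,0]]]'
```

```text
time_s: 42.3
tool_pos: [466.8, 214.3, 95.3]
eef_rot: [2.214, 2.228, 0.007]
force: [0.2, 0.1, 0.7]
finger_gap: 87.0
time_s: 43.4
tool_pos: [466.9, 214.3, 95.3]
eef_rot: [2.214, 2.228, 0.007]
force: [1.5, -0.6, -0.3]
finger_gap: 37.4
time_s: 43.9
tool_pos: [466.8, 214.2, 110.5]
eef_rot: [2.214, 2.228, 0.007]
force: [-0.2, 0.5, -5.5]
finger_gap: 37.4
time_s: 44.5
tool_pos: [467.0, 214.3, 130.8]
eef_rot: [2.213, 2.227, 0.008]
force: [0.6, -0.1, -6.3]
finger_gap: 37.8
```

```bash
python3 -m pendant '[[3,[0,0,1],[0,0,0]],[3,[0,1,2],[0,0,0]],[3,[0,3,2],[0,0,0]],[3,[0,6,2],[0,0,0]],[3,[0,9,2],[0,0,0]],[3,[-0.3,11.5,2],[0,0,0]],[3,[-0.3,12.8,2],[0,0,0]],[3,[-0.3,13.3,1.5],[0,0,0]],[3,[-0.3,13.3,1],[0,0,0]],[3,[-0.3,13.3,0.5],[0,0,0]],[3,[-0.3,13.3,0],[0,0,0]],[3,[-0.3,13.3,-0.5],[0,0,0]],[3,[-0.3,13.3,-0.7],[0,0,0]],[3,[-0.3,13.3,-0.7],[0,0,0]],[3,[-0.3,13.3,-0.7],[0,0,0]]]'
python3 - <<'E'
from h import *
a=cap('top');b=cap('scene');zoom(b,'s11.png',400,220,160,120,4);coasters(a,b);fix()
E
```

```text
time_s: 46.0
tool_pos: [464.1, 347.3, 124.0]
eef_rot: [2.214, 2.227, 0.008]
force: [0.8, -0.5, -5.1]
finger_gap: 37.6
top coaster [463.  346.4] 47.1
top coaster [ 482.2 -358.1] 47.3
top coaster [510.5 653. ] 55.1
scene coaster [466.5 347.2] 46.6
fix deg [-0.16  0.29 -0.36] pos [464.2 347.4 124.1] q [-0.02  0.44 -0.88  1.67  0.37  1.19 -0.98] t 46.1
```

View pics/s11.png

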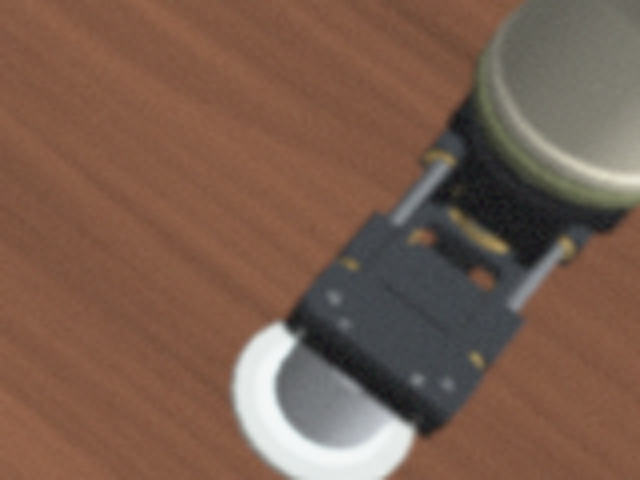

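Centred over the coaster. Lower in small steps.

```bash
python3 -m pendant '[[3,[0,0,-0.1],[0,0,0]],[3,[0,0,-0.2],[0,0,0]],[3,[0,0,-0.2],[0,0,0]]]'
```

```text
time_s: 46.4
tool_pos: [464.1, 347.3, 122.0]
eef_rot: [2.213, 2.227, 0.008]
force: [-0.1, 0.4, -5.6]
finger_gap: 37.1
```

```bash
python3 -m pendant '[[3,[0,0,-0.05],[0,0,0]],[3,[0,0,-0.05],[0,0,0]]]'
```

```text
time_s: 46.6
tool_pos: [464.1, 347.3, 121.4]
eef_rot: [2.213, 2.227, 0.008]
force: [-0.1, -0.7, -6.0]
finger_gap: 37.2
```

```bash
python3 -m pendant '[[3,[0,0,-0.05],[0,0,0]],[3,[0,0,-0.05],[0,0,0]]]'
```

```text
time_s: 46.8
tool_pos: [464.0, 347.3, 120.8]
eef_rot: [2.213, 2.227, 0.008]
force: [0.8, -0.2, -6.6]
finger_gap: 37.2
```

```bash
python3 -m pendant '[[3,[0,0,-0.05],[0,0,0]],[3,[0,0,-0.05],[0,0,0]]]'
```

```text
time_s: 47.0
tool_pos: [464.0, 347.3, 120.2]
eef_rot: [2.213, 2.227, 0.008]
force: [0.3, -0.1, -5.2]
finger_gap: 36.8
```

```bash
python3 -m pendant '[[3,[0,0,-0.05],[0,0,0]],[3,[0,0,-0.05],[0,0,0]]]'
```

```text
time_s: 47.2
tool_pos: [464.0, 347.2, 119.6]
eef_rot: [2.213, 2.227, 0.008]
force: [-1.2, -0.1, -5.4]
finger_gap: 37.3
```

```bash
python3 -m pendant '[[3,[0,0,-0.05],[0,0,0]],[3,[0,0,-0.05],[0,0,0]]]'
```

```text
time_s: 47.4
tool_pos: [463.9, 347.2, 119.1]
eef_rot: [2.213, 2.228, 0.007]
force: [-0.3, -0.3, -5.6]
finger_gap: 37.1
```

```bash
python3 -m pendant '[[3,[0,0,-0.04],[0,0,0]],[3,[0,0,-0.04],[0,0,0]]]'
```

```text
time_s: 47.6
tool_pos: [463.9, 347.1, 118.6]
eef_rot: [2.213, 2.228, 0.007]
force: [-0.7, -0.0, -6.9]
finger_gap: 36.9
```

```bash
python3 -m pendant '[[3,[0,0,-0.04],[0,0,0]],[3,[0,0,-0.04],[0,0,0]]]'
```

```text
time_s: 47.8
tool_pos: [463.9, 347.1, 118.1]
eef_rot: [2.213, 2.228, 0.007]
force: [-0.2, 0.1, -5.1]
finger_gap: 37.2
```

```bash
python3 -m pendant '[[3,[0,0,-0.04],[0,0,0]],[3,[0,0,-0.04],[0,0,0]]]'
```

```text
time_s: 48.0
tool_pos: [463.9, 347.1, 117.8]
eef_rot: [2.214, 2.227, 0.007]
force: [-0.0, 0.2, -5.0]
finger_gap: 37.7
```

```bash
python3 -m pendant '[[3,[0,0,-0.04],[0,0,0]],[3,[0,0,-0.04],[0,0,0]]]'
```

```text
time_s: 48.2
tool_pos: [464.0, 347.3, 117.7]
eef_rot: [2.213, 2.227, 0.008]
force: [-0.4, -0.9, -1.1]
finger_gap: 37.2
```

```bash
python3 -m pendant '[[3,[0,0,-0.04],[0,0,0]],[3,[0,0,-0.04],[0,0,0]]]'
```

```text
time_s: 48.4
tool_pos: [464.2, 347.4, 117.8]
eef_rot: [2.213, 2.227, 0.009]
force: [-1.1, -2.6, 1.8]
finger_gap: 37.4
```

```bash
python3 -m pendant '[[3,[0,0,0.04],[0,0,0]],[4.2,[0,0,0.04],[0,0,0]],[4.6,[0,0,0.04],[0,0,0]],[5,[0,0,0.04],[0,0,0]],[8.7,[0,0,0.04],[0,0,0]],[8.7,[0,0,0],[0,0,0]],[8.7,[0,0,0],[0,0,0]],[8.7,[0,0,0],[0,0,0]],[8.7,[0,0,0],[0,0,0]],[8.7,[0,0,0],[0,0,0]],[8.7,[0,0,2],[0,0,0]],[8.7,[0,0,5],[0,0,0]],[8.7,[0,0,8],[0,0,0]],[8.7,[0,0,10],[0,0,0]],[8.7,[0,-3,11],[0,0,0]],[8.7,[0,-7,12],[0,0,0]],[8.7,[0,-11,12],[0,0,0]],[8.7,[0,-15,12],[0,0,0]],[8.7,[0,-18,12],[0,0,0]],[8.7,[0,-20,12],[0,0,0]]]'
python3 -m pendant '[[8.7,[-1,-4,0],[0,0,0]],[8.7,[-2,-8,0],[0,0,0]],[8.7,[-2,-12,0],[0,0,0]],[8.7,[-2,-16,0],[0,0,0]],[8.7,[-2,-18,0],[0,0,0]],[8.7,[-2,-18,0],[0,0,0]]]'
python3 - <<'E'
from h import *
b=cap('scene');a=cap('top');zoom(b,'s12.png',150,60,400,300,2);zoom(a,'t12.png',140,150,400,200,2)
sd=b['color'][:,:,::-1];A=cv2.resize(sd[90:180,215:305],None,fx=6,fy=6,interpolation=3)
B=cv2.resize(sd[250:340,425:515],None,fx=4.4,fy=6,interpolation=3)
cv2.imwrite('pics/z12.png',np.hstack([A[:540,:400],B[:540,:400]]))
for u,v,x,e,su,sv in caps(a,b): print(u.round(1),v.round(1),x.round(1),round(e,1),su[4],sv[4])
coasters(a,b)
for P in ([482.5,-358,146],[464,347,146]):
  print(proj(b,[P]).round(1), proj(a,[P]).round(1))
E
```

```text
time_s: 50.4
tool_pos: [464.3, 144.7, 237.8]
eef_rot: [2.215, 2.223, 0.008]
force: [1.0, -0.8, 0.2]
finger_gap: 86.5
time_s: 51.0
tool_pos: [444.0, -38.3, 237.8]
eef_rot: [2.221, 2.218, 0.007]
force: [0.0, -0.1, -0.1]
finger_gap: 87.3
[496.1 177.6] [173.  131.4] [ 685.6 -357.3  221.5] 0.4 225 161
[322.9 196.2] [300.5 221.9] [648.8 -10.1 208. ] 0.1 236 284
[371.6 195.6] [265.  192.9] [ 650.6 -108.5  208. ] 0.1 236 262
[273.2 197.7] [340.6 253.2] [645.   90.2 208.3] 0.2 238 303
[486.3 282.6] [251.3 114.6] [ 481.7 -359.1  130.5] 0.1 297 222
[142.  298.3] [516.4 297.3] [445.1 368.8 131.8] 0.2 299 384
top coaster [462.9 346.5] 47.1
top coaster [ 482.3 -358.3] 47.2
scene coaster [465.1 347.5] 47.2
[[250.5 110.1]] [[488.4 281.7]]
[[503.9 293.4]] [[150.7 288.9]]
```

View pics/s12.png

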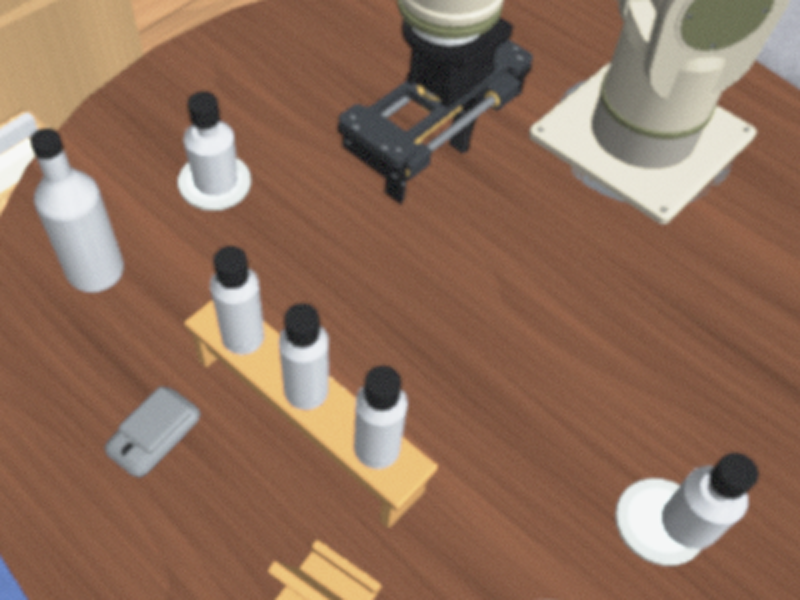

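View pics/t12.png

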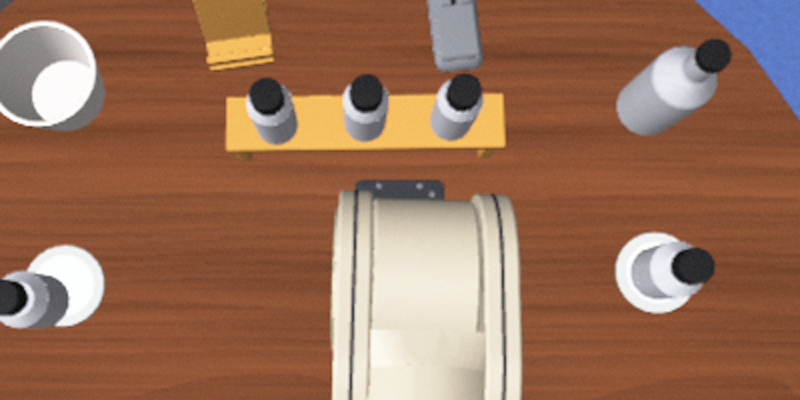

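View pics/z12.png

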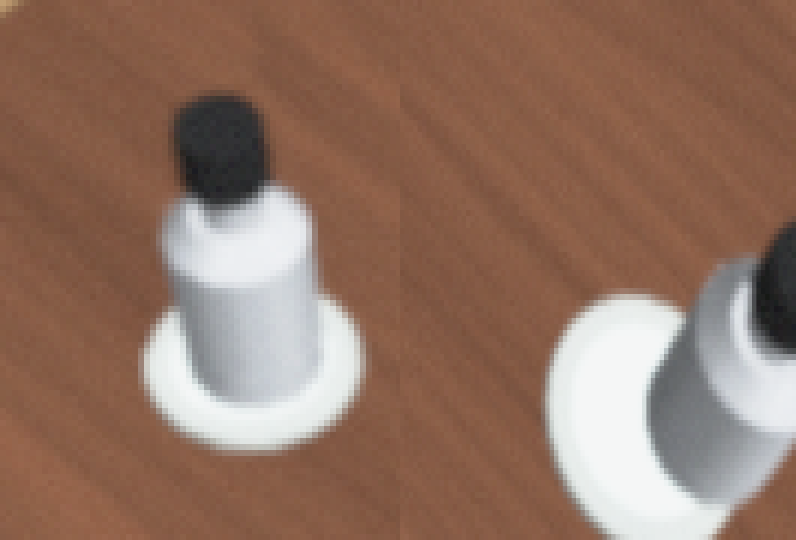

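```bash
python3 -m pendant '[[8.7,[0,3,0],[0,0,0]],[8.7,[0,6,0],[0,0,0]],[8.7,[0,9,0],[0,0,0]],[8.7,[0,12,0],[0,0,0]],[8.7,[0,15,0],[0,0,0]],[8.7,[0,18,0],[0,0,0]],[8.7,[0,21,0],[0,0,0]],[8.7,[0,24,0],[0,0,0]],[8.7,[0,27,0],[0,0,0]],[8.7,[0.2,30,0],[0,0,0]],[8.7,[0.2,33,0],[0,0,0]],[8.7,[0.2,36,0],[0,0,0]],[8.7,[0.2,38.5,0],[0,0,0]],[8.7,[0.2,40,0],[0,0,0]],[8.7,[0.2,40.6,0],[0,0,0]],[8.7,[0.2,40.6,-1],[0,0,0]],[8.7,[0.2,40.6,-1],[0,0,0]]]'
python3 - <<'E'
from h import *
b=cap('scene');a=cap('top');zoom(b,'s13.png',400,200,200,150,4);zoom(a,'t13.png',80,210,200,150,4);fix()
E
```

```text
time_s: 52.8
tool_pos: [445.8, 370.3, 226.4]
eef_rot: [2.216, 2.223, 0.005]
force: [-0.2, -0.2, -0.2]
finger_gap: 87.2
fix deg [-0.05  0.31 -0.13] pos [446.4 370.1 227.5] q [ 0.    0.38 -0.98  1.54  0.32  1.39 -1.  ] t 52.9
```

View pics/s13.png

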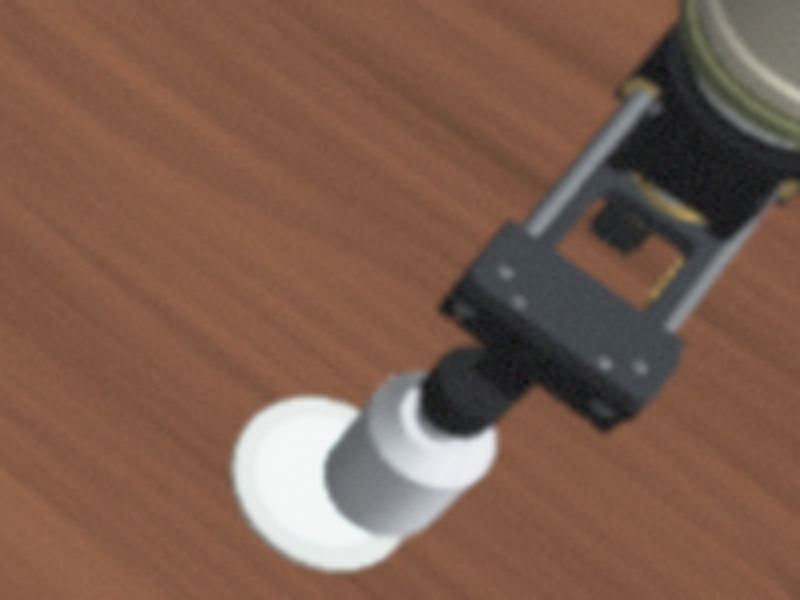

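View pics/t13.png

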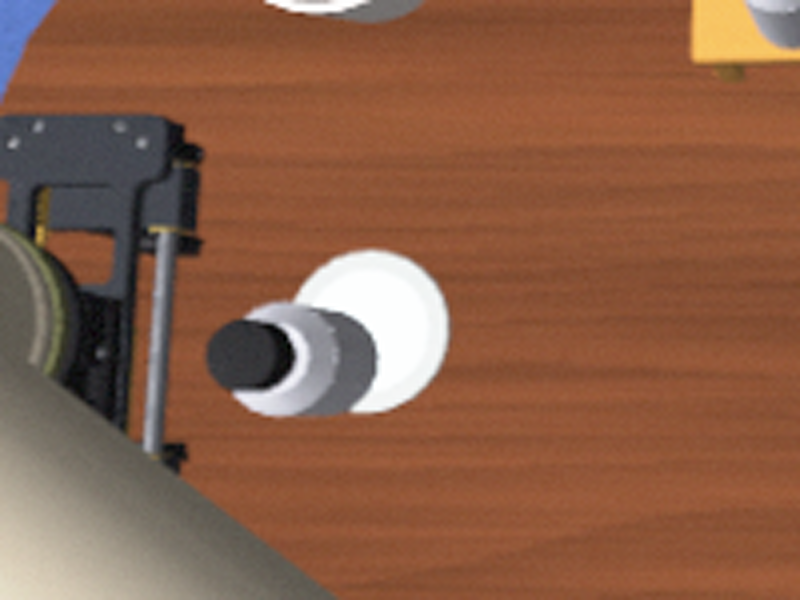

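```bash
python3 -m pendant '[[8.7,[0,-0.1,-2],[0,0,0]],[8.7,[0,-0.1,-4.5],[0,0.3,0]],[8.7,[0,-0.1,-7],[0,0.3,0]],[8.7,[0,-0.1,-9],[0,0.3,0]],[8.7,[0,-0.1,-10.4],[0,0.3,0]],[8.7,[0,-0.1,-10.7],[0,0.3,0]],[8.7,[0,-0.1,-10.7],[0,0.3,0]]]'
python3 -m pendant '[[6,[0,0,0],[0,0,0]],[5,[0,0,0],[0,0,0]],[4,[0,0,0],[0,0,0]],[3,[0,0,0],[0,0,0]],[3,[0,0,0],[0,0,0]],[3,[0,0,0],[0,0,0]],[3,[0,0,0],[0,0,0]],[3,[0,0,0],[0,0,0]],[3,[0,0,0],[0,0,0]],[3,[0,0,0],[0,0,0]],[3,[0,0,0],[0,0,0]]]' 30
python3 -m pendant '[[3,[0,0,0.3],[0,0,0]],[3,[0,0,0.6],[0,0,0]],[3,[0,0,1],[0,0,0]],[3,[0,0,1.5],[0,0,0]],[3,[0,0,1.5],[0,0,0]],[3,[0,0,1.5],[0,0,0]]]'
```

```text
time_s: 53.6
tool_pos: [446.6, 369.0, 120.8]
eef_rot: [-2.219, -2.223, -0.001]
force: [0.1, -0.1, -0.3]
finger_gap: 86.5
time_s: 54.7
tool_pos: [446.5, 369.0, 120.8]
eef_rot: [-2.219, -2.223, -0.001]
force: [-2.2, -0.1, 0.3]
finger_gap: 37.2
time_s: 55.3
tool_pos: [446.6, 369.0, 135.9]
eef_rot: [-2.219, -2.223, -0.001]
force: [0.6, -0.2, -5.8]
finger_gap: 37.3
```

```bash
python3 -m pendant '[[3,[0.4,-0.5,0.2],[0,0,0]],[3,[0.9,-1,0.2],[0,0,0]],[3,[1.4,-1.6,0.2],[0,0,0]],[3,[1.75,-2.1,0.2],[0,0,0]],[3,[1.75,-2.1,0],[0,0,0]],[3,[1.75,-2.1,-0.5],[0,0,0]],[3,[1.75,-2.1,-0.9],[0,0,0]],[3,[1.75,-2.1,-1.2],[0,0,0]],[3,[1.75,-2.1,-1.3],[0,0,0]],[3,[1.75,-2.1,-1.3],[0,0,0]]]'
```

```text
time_s: 56.3
tool_pos: [463.9, 348.1, 122.7]
eef_rot: [-2.219, -2.224, -0.001]
force: [0.1, -0.5, -5.7]
finger_gap: 37.2
```

```bash
python3 -m pendant '[[3,[0,0,-0.06],[0,0,0]],[3,[0,0,-0.06],[0,0,0]]]'
```

```text
time_s: 56.5
tool_pos: [463.8, 348.2, 122.2]
eef_rot: [-2.218, -2.224, -0.001]
force: [-0.2, 0.2, -5.7]
finger_gap: 37.2
```

```bash
python3 -m pendant '[[3,[0,0,-0.05],[0,0,0]],[3,[0,0,-0.05],[0,0,0]]]'
```

```text
time_s: 56.7
tool_pos: [463.8, 348.2, 121.7]
eef_rot: [-2.218, -2.224, -0.001]
force: [1.2, 0.0, -6.2]
finger_gap: 37.2
```

```bash
python3 -m pendant '[[3,[0,0,-0.05],[0,0,0]],[3,[0,0,-0.05],[0,0,0]]]'
```

```text
time_s: 56.9
tool_pos: [463.9, 348.2, 121.2]
eef_rot: [-2.218, -2.224, -0.001]
force: [-0.0, 0.4, -5.8]
finger_gap: 37.3
```

```bash
python3 -m pendant '[[3,[0,0,-0.05],[0,0,0]],[3,[0,0,-0.05],[0,0,0]]]'
```

```text
time_s: 57.1
tool_pos: [463.9, 348.3, 120.8]
eef_rot: [-2.218, -2.224, -0.002]
force: [-0.2, 0.3, -4.6]
finger_gap: 37.4
```

```bash
python3 -m pendant '[[3,[0,0,-0.04],[0,0,0]],[3,[0,0,-0.04],[0,0,0]]]'
```

```text
time_s: 57.3
tool_pos: [463.9, 348.5, 120.8]
eef_rot: [-2.218, -2.224, -0.002]
force: [-2.7, -1.2, 0.6]
finger_gap: 37.4
```

Supported. Release, retreat and check.

```bash
python3 -m pendant '[[4.2,[0,0,0],[0,0,0]],[4.6,[0,0,0],[0,0,0]],[5,[0,0,0],[0,0,0]],[8.7,[0,0,0],[0,0,0]],[8.7,[0,0,0],[0,0,0]],[8.7,[0,0,0],[0,0,0]],[8.7,[0,0,0],[0,0,0]],[8.7,[0,0,0],[0,0,0]],[8.7,[0,0,0],[0,0,0]],[8.7,[0,0,2],[0,0,0]],[8.7,[0,0,5],[0,0,0]],[8.7,[0,0,8],[0,0,0]],[8.7,[0,0,10],[0,0,0]],[8.7,[0,-3,11],[0,0,0]],[8.7,[0,-7,12],[0,0,0]],[8.7,[0,-11,12],[0,0,0]],[8.7,[0,-15,12],[0,0,0]],[8.7,[0,-18,12],[0,0,0]],[8.7,[0,-20,12],[0,0,0]]]'
python3 -m pendant '[[8.7,[-1,-4,0],[0,0,0]],[8.7,[-2,-8,0],[0,0,0]],[8.7,[-2,-12,0],[0,0,0]],[8.7,[-2,-16,0],[0,0,0]],[8.7,[-2,-18,0],[0,0,0]],[8.7,[-2,-18,0],[0,0,0]]]'
python3 - <<'E'
from h import *
b=cap('scene');a=cap('top');zoom(b,'s14.png',150,60,400,300,2)
sd=b['color'][:,:,::-1];A=cv2.resize(sd[90:180,210:310],None,fx=4,fy=4,interpolation=3)
B=cv2.resize(sd[270:360,440:540],None,fx=4,fy=4,interpolation=3)
C=cv2.resize(a['color'][150:240,245:445,::-1],None,fx=4,fy=2.6,interpolation=3)
cv2.imwrite('pics/z14.png',np.vstack([np.hstack([A,B]),C]))
for u,v,x,e,su,sv in caps(a,b): print(u.round(1),v.round(1),x.round(1),round(e,1),su[4],sv[4])
coasters(a,b)
E
```

```text
time_s: 59.2
tool_pos: [464.1, 145.8, 240.9]
eef_rot: [2.221, 2.221, 0.002]
force: [0.2, -0.6, -0.1]
finger_gap: 87.0
time_s: 59.8
tool_pos: [443.7, -37.2, 240.8]
eef_rot: [2.226, 2.215, 0.001]
force: [-0.2, 0.1, -1.2]
finger_gap: 87.0
[496.1 177.5] [172.9 131.4] [ 685.6 -357.4  221.5] 0.4 225 162
[322.8 196.2] [300.5 221.9] [648.8 -10.1 207.9] 0.0 235 284
[371.6 195.6] [265.  192.9] [ 650.6 -108.6  207.9] 0.1 235 263
[273.2 197.7] [340.6 253.3] [645.   90.2 208.2] 0.2 238 300
[486.3 282.6] [251.3 114.6] [ 481.7 -358.9  130.7] 0.1 296 224
[152.6 290.1] [502.  296.3] [462.4 348.  131.3] 0.1 291 371
top coaster [463.2 350.9] 50.6
top coaster [ 482.3 -358.3] 47.2
scene coaster [453.2 353.4] 59.4
scene coaster [ 627.1 -481.2] 57.8
```

View pics/s14.png

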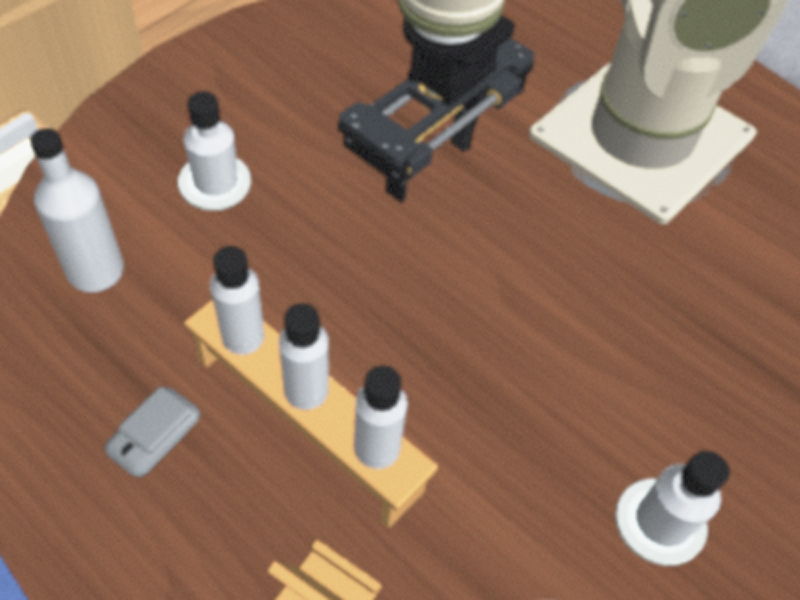

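View pics/z14.png

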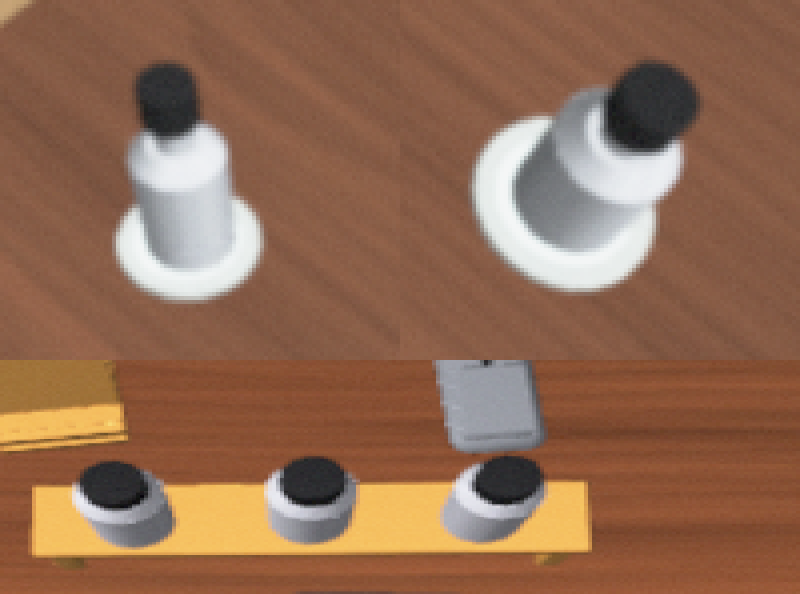

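```bash
python3 -c "
from cell import job_done
print(job_done())"
```

```text
the job is handed in; nothing more can be done
None
```

The job is handed in at about 60 s of the 210 s: all five flasks were there, and all five are put away as asked.

- **Slim flasks:** I pressed each of the three caps down with the shut fingertips until it stopped at about 142.5 mm with 10–12 N. Each then went by its body onto the ledge, about 100 mm apart. In the last pictures all three bases lie within the board, centred to about 2 mm.
- **Squat flasks:** I pulled each cap up until the gripper carried the flask's weight (about 6 N), so the cap was at its stop. Each was then set on its own coaster.
- **Knocked flask:** the last picture but one showed the left squat flask about 29 mm off the middle of its coaster, apparently knocked after I had let go. I picked it up by the cap and set it back.
- **Last check:** both squat caps stand up, and the flasks are within about 2 mm of the coaster centres. By eye, the bottle, planter, phone stand and mouse were not moved.

**Checks that disagreed:**
- The squat caps measured 130.7 and 131.3 mm at mid-cap, about 4 mm lower than I expected for a fully raised cap. Both squats also touched down 1–3 mm lower than expected. I took the touchdown difference to mean those caps were already slightly up at the start, and relied on the weight carried as proof of the stop.
- The two coaster-edge fits on the left coaster are disturbed by the flask standing on it, so I used the earlier measurement of the empty coaster.

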